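Clean a film copying stage, shut it, and hold its cover up over the glass

TASK

Sweep the three broken slide-mount corners off the black stage plate into the grey tray beside it with the scraper block, not with the fingers, then stand the scraper back on the open bench. Next lower the nested lids (glass frame with the dark cover lying on it) together, gently, until both are fully down on the stage; then raise the dark cover alone by its steel bar until it is upright, leaving the glass frame lying down. The cover springs shut by itself, so finish while still gripping the bar and holding the cover upright for the glass to be inspected, and leave the loupe, slide box and lens alone.

Things in the scene. Friction and masses are not known exactly. Their poses are not given: they have to be found in the camera images.
- stage: Film copying stage, fixed: a grey light box carrying a black stage plate 240 x 217 x 8 mm whose flat top is 48 mm above the bench, with a white lit window. Origin on the bench; z up. In its frame the plate reaches x -120 to +120 mm and y -87 mm (the free edge, above the tray) to +130 mm; the lids hinge along x at the +y side. Two steel register pins, 7 mm high, stand on the plate at x +-112, y -60 mm. The chips start within x +-37 mm and y -55 to 0 mm of the origin.
- hinge (a point): Middle of the hinge pin of both lids, in the stage at x 0, y +112 mm, z 54 mm; axes as the stage's (pin along x).
- glass_frame (a joint): Angle of the inner lid, an aluminium frame 184 x 174 x 8 mm with a glass pane, 250 g: 0 = fully down, 1.57 = upright; starts leaning back at 1.65 to 1.8, the cover nested on it (stop at 2.0). Hinge friction of 0.2 Nm keeps it there, but below about 60 degrees the lids fall if let go. Two lift tabs at its free corners reach 12 mm past the cover's edge; lifting them lifts both lids.
- cover (a joint): Angle of the outer lid, a dark sheet cover 200 x 180 mm, 125 g with its bar, relative to the glass frame and on the same hinge pin: 0 = lying on the frame, 1.57 = upright while the frame lies down (stop at 1.8). A weak spring (0.08 Nm shut, 0.16 Nm upright) always pulls it shut onto the frame, so pushing or pulling the cover down takes the frame with it, and lifting it leaves the frame lying.
- cover_bar: Steel pull bar of the cover, fixed to it; its frame is the cover's: origin at the middle of the hinge pin, x along the pin, -y towards the free edge, z out of the cover's outer face (up when it lies down).
- bar_mid (a point): Middle of the pull bar: round, 10 mm thick, 90 mm long along x, 226 mm from the hinge pin along the cover and 12 mm above the pin when lying down; carried by an arm at each end, with a 31 mm clear gap between the bar and the cover's free edge. It can turn between the fingers as the lid swings. Axes as cover_bar.
- tray: Grey open tray fixed on the bench along the free (-y) side of the stage, 220 x 85 x 18 mm, walls 3 mm, its near wall tucked under the plate's overhang; origin under its centre, axes as the stage's.
- scraper_grip (a point): Wooden scraper block, 110 g, 60 mm high: foot 130 (x) x 24 (y) x 16 mm with a rubber edge below, and an upright grip post 34 (x) x 26 (y) mm, 44 mm tall, on its middle. This point is on the post's axis 40 mm above the foot's underside; x along the long foot, z up.
- chip_a: Red L-shaped corner of a broken slide mount, 20 x 20 x 5 mm, arms 8 mm wide, 10 g; origin under its centre.
- chip_b: Yellow corner of the same size.
- chip_c: Blue corner of the same size.
- loupe: Bystander: black and clear loupe, 48 mm wide, 62 mm high, origin under its centre.
- slide_box: Bystander: white box of slides, 62 x 75 x 53 mm, origin under its centre.
- lens: Bystander: black lens standing on end, 61 mm wide, 56 mm high, origin under its centre.
- scraper: The same scraper block; origin under its centre.
Not all that is in view belongs to the job. There is more than one size of the scraper; the job needs the middle-sized.

How it is judged:
By the outcome, as a careful person would: the job done as asked, in the order asked, and still so for the second after the job is handed in, while the arm keeps its last pose, push and grip.
It also fails if it takes over 72 s, if anything falls off the work surface, if the arm or the gripper's body presses on something with over 40 N, if the wrist force passes 120 N, or if a joint passes its speed limit or range.

ROBOT

A 6-joint arm with a two-finger parallel gripper is mounted at the origin on the work surface. World frame = base frame: x ahead of the robot, y to its left, z up, the work surface at z = 0. Lengths are in m, angles in degrees, forces in N, time in s.
With the tool pointing down it reaches from about 0.375 to 0.9 m from the base axis. Payload 3.1 kg.
Tool frame: the origin (TCP) lies at the very end of the fingers, on their centre line; the grasp point (between the pads) lies 19 mm behind it (bot.hold_point_z is the z of the grasp point in the tool frame, in m); z points along the fingers, y is the direction in which the jaws open and shut (so a half turn about z gives the same grasp; the last joint's range is limited). The gripper opens to 87 mm and grips with 3 to 60 N. Pads are 19 mm wide; open, the fingers measure 117 mm over their backs; the gripper's body (75 mm by 190 mm) begins 51 mm behind the grasp point.
Start: joints at [-84.311, 30.224, 82.088, -0, 67.689, -10.227], TCP at [0.171, -0.601, 0.223] pointing down, gripper open.
Joint ranges: [-176.69, 176.69], [-43.24, 126.21], [12.49, 139.97], [-82, 262], [0, 151.66], [-163.58, 163.58]. Speed limits (degrees/s): [159.86, 159.86, 180, 180, 180, 180].

INTERFACE

Orientations are given as a 3x3 rotation matrix whose columns are the frame's x, y, z axes.
In Python, from rig import bot gives the robot as it stands.
- The arm moves only by the tool servo_tool, never from a script. Its argument "increments" is a list of rows, each a list of 3 entries, a list of its own where there are three numbers: the closure, from 0 (fully open) to 1 (shut), then the shift along the tool's x, y, z in mm, then the turn about the tool's z in degrees. In form: [[claw, [x, y, z], turn], ...]. A call has 1 to 5 rows; each row shifts and turns the commanded pose from where the row before left it, along the tool's axes as they then stand; what a row does not reach is not made up. A row lasts 1/8 s, in which the tool goes at most 62.5 mm and 10.7 degrees, less where a joint would pass 70% of its speed; a pose out of reach is approached as far as the arm can. A call with a gripper value outside its range is refused whole. The fingers move at their own pace and stop on an object; the grip force is fixed at half the most. Time passes only in rows, so rows that do not move let the fingers close. It gives the time, the measured TCP pose, the force and the opening at its end, in the units of the state.
- bot.read_state(): the state, without advancing time (a new reading comes with each control period).
- bot.capture(name): name is "scene" or "top" or "wrist"; returns (picture, depth): 480x640x3 uint8, blue, green, red; 480x640 float32, m along the optical axis (not along the pixel's ray), 0 where there is no reading.
- bot.camera_info(name): a dict with "K" (3x3 intrinsics, pixels), "R" (3x3) and "t" (3): a world point X has camera coordinates R X + t; the wrist camera has in their place "mount" (4x4, takes a point from camera to tool coordinates, whose origin is the TCP and whose axes are the flange's). Camera axes: x right, y down, z forward; pixel columns grow to the right and rows downward; lengths in m; the calibration is good to about 2 mm. A picture is of the moment at which its call begins: read the wrist's pose just before it. camera_info takes no time and is no camera call.
- bot.hand_in(): hands the job in, once; it reports no verdict.
Trained networks look in the newest picture that a camera, given by its name, has taken for a name from the list of things; names that differ only in an ending like _2 or _b are one class to them, and where a whole thing is asked for, a point or a joint stands for the part that bears it (a point fixed in the world has none). Each returns a list of dicts, best first, with "p" (0 to 1); they miss things now and then, are a little off and sometimes report something else, mostly with a low value. They report only what shows in the picture. A call takes as long as a camera call. They do not tell look-alikes from the thing itself.
- bot.find_in(camera, thing): "bbox" ([left, top, right, bottom] in pixels, round what is visible of it).
- bot.trace(camera, thing): "region" (480x640 bool, what is visible of it) and "bbox" ([left, top, right, bottom] in pixels, round what is visible of it).
The state is a dict: "time_s": time; "joint_positions": joint angles; "qvel": joint speeds; "tau": joint torques, N m; "position": TCP position; "tcp_rot": TCP orientation; "force": force on the tool from outside, world axes, zero at the start; "moment": the same for the moment, N m; "opening": opening from 0.0 (shut) to 1.0 (fully open).
Only numpy, scipy, OpenCV 4.12 (cv2) and the standard library are available. Lean on these libraries where they do the work, as an engineer would, in place of code of your own. Each camera call takes 0.05 s, during which the arm holds its last target.

## Working session

There is one attempt and no reset: what is moved stays moved. The work goes in short steps, Python scripts to look and compute and a tool call to move; the robot and the scene stay as the last step left them, time stands still between calls to the robot, and variables do not carry over. Pictures are saved under pics/ and viewed, and the job is handed in when it is done.

Besides the shell and the picture viewer there is one more tool, called after "Call:" as a command line: name --argument value ..., lists and objects as JSON in quotes. servo_tool: Moves the arm, as the interface text tells. Its arguments: {"type":"object","properties":{"increments":{"type":"array","items":{"type":"array"}}},"required":["increments"]}

```bash
ls; mkdir -p pics; python3 - <<'E'
from rig import bot
import cv2,numpy as np
s=bot.read_state(); print(s)
for n in ("scene","top","wrist"):
    im,d=bot.capture(n); cv2.imwrite(f"pics/{n}0.png",im); np.save(f"pics/{n}0.npy",d)
    print(n,bot.camera_info(n))
print(bot.hold_point_z, bot.read_state()['time_s'])
E
```

```text
pics
{'time_s': 0.0, 'joint_positions': array([-8.43115464e+01,  3.02808645e+01,  8.21592963e+01, -1.58682800e-04,
        6.76907320e+01, -1.02284592e+01]), 'qvel': array([ 0.17482   ,  0.03031083,  0.0291099 , -0.04748941,  0.08290819,
       -0.02900269]), 'tau': array([-8.15218173e-04, -4.40042782e+01, -1.76596177e+01,  6.33046310e-02,
        5.81746758e-02, -1.67866492e-04]), 'position': array([ 0.17133964, -0.60025361,  0.22153516]), 'tcp_rot': array([[ 9.61660156e-01,  2.74243854e-01, -2.28988345e-04],
       [ 2.74243653e-01, -9.61657555e-01,  2.27300490e-03],
       [ 4.03149251e-04, -2.24865685e-03, -9.99997391e-01]]), 'force': array([-0.29683818,  0.25022067,  0.61595614]), 'moment': array([-0.01317773,  0.06670629, -0.00645637]), 'opening': 0.9972606934990917}
scene {'K': array([[471.48511463,   0.        , 324.30528677],
       [  0.        , 471.48511463, 234.01126604],
       [  0.        ,   0.        ,   1.        ]]), 'R': array([[-0.15550892,  0.98777575,  0.01077273],
       [ 0.6748395 ,  0.11419363, -0.72907576],
       [-0.72139353, -0.10610793, -0.68434822]])
[... 254 characters left out ...]
367, -0.00244718],
       [-0.99807719, -0.02095493, -0.05833369],
       [ 0.05826921,  0.00367528, -0.99829414]]), 't': array([-0.02589675,  0.50908789,  1.33909099])}
wrist {'K': array([[341.49605412,   0.        , 314.01505171],
       [  0.        , 341.49605412, 239.48695398],
       [  0.        ,   0.        ,   1.        ]]), 'mount': array([[ 4.98693047e-04, -9.52640560e-01, -3.04098200e-01,
         8.45512186e-02],
       [ 9.99999791e-01,  6.00041626e-04, -2.39827293e-04,
         1.19968563e-04],
       [ 4.10940785e-04, -3.04098017e-01,  9.52640660e-01,
        -1.61760221e-01],
       [ 0.00000000e+00,  0.00000000e+00,  0.00000000e+00,
         1.00000000e+00]])}
-0.0187 0.15
```

View pics/scene0.png

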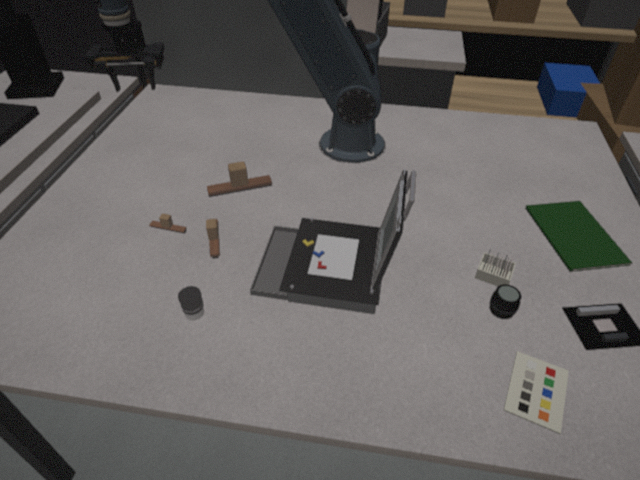

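View pics/top0.png

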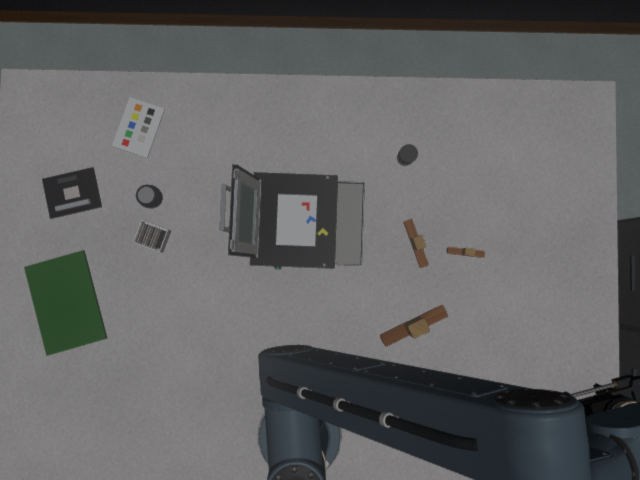

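View pics/wrist0.png

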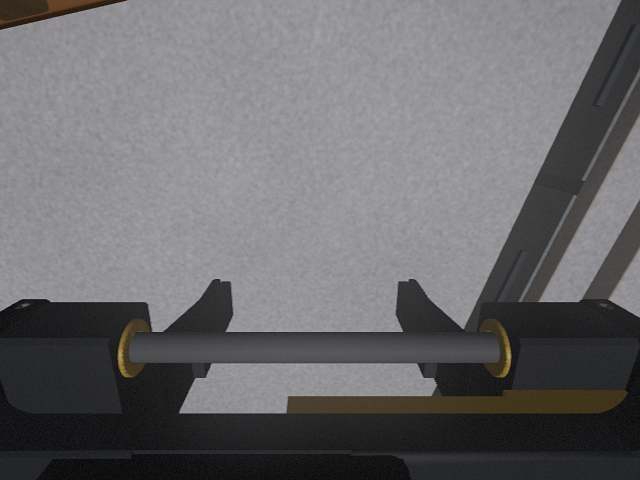

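Lookalikes for the scraper, in the top image: small (466,252), medium (416,243), large (413,327). By foot length, the middle-sized one is (416,243). Next I'll measure it.

```bash
cat > h.py <<'E'
from rig import bot
import cv2,numpy as np
def cw(n,s=None):
    c=bot.camera_info(n);K=np.array(c['K'])
    if n!='wrist': R=np.array(c['R']);t=np.array(c['t']); return K,R.T,-R.T@t
    M=np.array(c['mount']); return K, s['tcp_rot']@M[:3,:3], s['position']+s['tcp_rot']@M[:3,3]
def cloud(n,d,s=None):
    K,R,o=cw(n,s); v,u=np.mgrid[0:480,0:640]
    p=np.stack([(u-K[0,2])/K[0,0]*d,(v-K[1,2])/K[1,1]*d,d],-1)
    return p@R.T+o
def onplane(n,uv,z,s=None):
    K,R,o=cw(n,s); uv=np.atleast_2d(uv).astype(float)
    r=np.c_[(uv-K[:2,2])/K[0,0],np.ones(len(uv))]@R.T
    return o+r*((z-o[2])/r[:,2])[:,None]
def proj(n,X,s=None):
    K,R,o=cw(n,s); c=(np.atleast_2d(X)-o)@R; return c[:,:2]/c[:,2:]*K[0,0]+K[:2,2]
E
python3 - <<'E'
from h import *
d=np.load('pics/top0.npy'); im=cv2.imread('pics/top0.png'); P=cloud('top',d)
for th in ['stage','tray','scraper','chip_a','chip_b','chip_c','cover_bar','glass_frame','loupe','slide_box','lens']:
    for r in bot.trace('top',th)[:4]:
        m=r['region']; q=P[m&(d>0)]
        rect=cv2.minAreaRect(np.argwhere(m)[:,::-1].astype(np.float32))
        q2=onplane('top',cv2.boxPoints(rect),np.median(q[:,2]))
        print(th,round(r['p'],2),r['bbox'],m.sum(),'med',np.median(q,0).round(3),'zmax',np.percentile(q[:,2],98).round(3))
        if th in('tray','scraper','stage'):print((q2*1000).round(0)[:,:2].tolist())
big=cv2.resize(im[150:290,190:500],None,fx=2.55,fy=2.55,interpolation=cv2.INTER_CUBIC);cv2.imwrite('pics/topc.png',big)
E
```

```text
stage 0.9 [217.6, 164.2, 366.8, 268.7] 12135 med [0.553 0.028 0.048] zmax 0.252
[[443.0, 227.0], [696.0, 209.0], [665.0, -166.0], [413.0, -145.0]]
tray 0.86 [333.6, 181.6, 367.1, 267.0] 2256 med [ 0.552 -0.12   0.003] zmax 0.019
[[443.0, -82.0], [665.0, -86.0], [664.0, -158.0], [442.0, -153.0]]
scraper 0.84 [403.8, 216.9, 429.2, 263.1] 531 med [ 0.503 -0.29   0.017] zmax 0.063
[[560.0, -258.0], [572.0, -292.0], [450.0, -334.0], [438.0, -300.0]]
scraper 0.64 [382.1, 306.0, 450.0, 346.6] 1037 med [ 0.291 -0.282  0.024] zmax 0.087
[[265.0, -198.0], [347.0, -361.0], [304.0, -382.0], [222.0, -220.0]]
scraper 0.63 [446.6, 247.8, 484.6, 257.7] 287 med [ 0.483 -0.416  0.013] zmax 0.048
[[478.0, -374.0], [500.0, -376.0], [490.0, -474.0], [469.0, -471.0]]
chip_a 0.58 [299.8, 197.8, 311.9, 212.1] 52 med [ 0.592 -0.007  0.051] zmax 0.058
chip_a 0.53 [311.2, 217.7, 312.6, 220.9] 17 med [ 0.557 -0.017  0.052] zmax 0.055
chip_a 0.36 [320.0, 227.1, 329.6, 235.9] 49 med [ 0.524 -0.047  0.052] zmax 0.056
chip_b 0.58 [299.8, 197.8, 311.9, 212.1] 52 med [ 0.592 -0.007  0.051] zmax 0.058
chip_b 0.53 [311.2, 217.7, 312.6, 220.9] 17 med [ 0.557 -0.017  0.052] zmax 0.055
chip_b 0.36 [320.0, 227.1, 329.6, 235.9] 49 med [ 0.524 -0.047  0.052] zmax 0.056
chip_c 0.58 [299.8, 197.8, 311.9, 212.1] 52 med [ 0.592 -0.007  0.051] zmax 0.058
chip_c 0.53 [311.2, 217.7, 312.6, 220.9] 17 med [ 0.557 -0.017  0.052] zmax 0.055
chip_c 0.36 [320.0, 227.1, 329.6, 235.9] 49 med [ 0.524 -0.047  0.052] zmax 0.056
cover_bar 0.6 [220.6, 181.0, 231.7, 234.6] 287 med [0.557 0.169 0.277] zmax 0.283
glass_frame 0.68 [218.7, 165.0, 262.2, 260.8] 2749 med [0.556 0.14  0.192] zmax 0.279
loupe 0.81 [399.0, 145.0, 414.4, 165.8] 294 med [ 0.724 -0.257  0.06 ] zmax 0.066
slide_box 0.68 [135.5, 222.5, 167.0, 254.0] 783 med [0.504 0.39  0.041] zmax 0.056
lens 0.74 [134.3, 186.9, 164.8, 207.6] 501 med [0.607 0.399 0.054] zmax 0.061
```

View pics/topc.png

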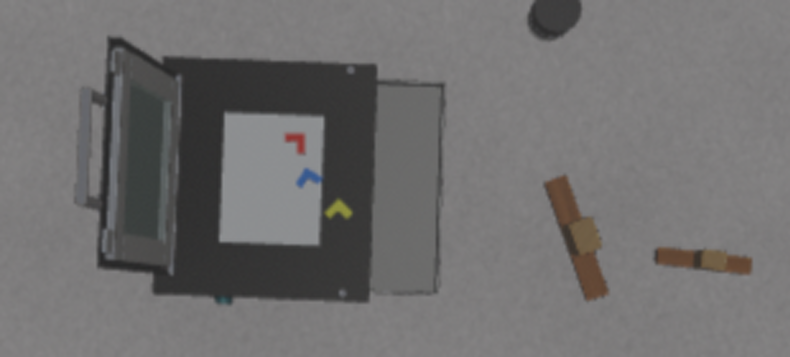

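```bash
python3 - <<'E'
from h import *
d=np.load('pics/top0.npy'); im=cv2.imread('pics/top0.png'); P=cloud('top',d)
# plate
cor=np.array([[377,65],[369,301],[163,57],[154,293]])/2.55+[190,150]
print('plate',(onplane('top',cor-0.3,.048)*1000).round(1)[:,:2].tolist())
print('pins',(onplane('top',np.array([[351,70],[343,293]])/2.55+[190,150]-.3,.055)*1000).round(1)[:,:2].tolist())
# plate plane z, black region free edge by gray gradient
m=np.zeros((480,640),np.uint8);m[165:275,255:340]=1
g=im.max(2); b=((g<75)&(m>0)).astype(np.uint8)
n,l,st,_=cv2.connectedComponentsWithStats(b);k=1+st[1:,4].argmax();b=(l==k)
c=max(cv2.findContours(b.astype(np.uint8),0,1)[0],key=cv2.contourArea)
r=cv2.minAreaRect(c);print('rect px',r,(onplane('top',cv2.boxPoints(r),.048)*1000).round(1)[:,:2].tolist())
print('plate z',np.median(P[180:260,322:332,2]))
# free edge line: subpixel gradient per row
xs=[];
for v in range(185,260):
    row=im[v,325:350].astype(float).mean(1); gr=np.diff(row); xs.append((325.5+ gr.argmax(),v))
print('free edge pts',xs[::12])
e=onplane('top',np.array(xs),.048); f=np.polyfit(e[:,0],e[:,1],1); print('edge slope deg',np.degrees(np.arctan(f[0])), 'y at .553',np.polyval(f,.553))
# scraper
m=bot.trace('top','scraper')[0]['region']; m=cv2.dilate(m.astype(np.uint8),np.ones((3,3)))>0
hsv=cv2.cvtColor(im,cv2.COLOR_BGR2HSV); col=m&(hsv[...,1]>60)
for lo,hi in((.010,.022),(.053,.07)):
    s=col&(P[...,2]>lo)&(P[...,2]<hi); q=P[s]; print(s.sum(),q.mean(0).round(4)); rr=cv2.minAreaRect((q[:,:2]*1000).astype(np.float32)); print(rr)
    if lo<.02: w,V=np.linalg.eigh(np.cov(q[:,:2].T));print(V[:,1],np.degrees(np.arctan2(V[1,1],V[0,1])))
# bar
r=bot.trace('top','cover_bar')[0]['region']; q=P[r&(P[...,2]>.255)]
print('bar',q.mean(0),q.min(0),q.max(0)); print(cv2.minAreaRect((q[:,:2]*1000).astype(np.float32)))
big=cv2.resize(im[205:280,380:500],None,fx=6,fy=6,interpolation=cv2.INTER_CUBIC);cv2.imwrite('pics/scr.png',big)
E
```

```text
plate [[671.7, -83.8], [434.0, -80.1], [675.3, 132.1], [437.5, 134.6]]
pins [[664.8, -57.5], [441.4, -53.9]]
rect px ((295.3684997558594, 221.05067443847656), (84.31256103515625, 95.04593658447266), 2.12109637260437) [[431.5, 130.9], [675.6, 128.6], [671.9, -88.2], [428.1, -83.6]]
plate z 0.04751447197089009
free edge pts [(np.float64(337.5), 185), (np.float64(336.5), 197), (np.float64(336.5), 209), (np.float64(336.5), 221), (np.float64(335.5), 233), (np.float64(335.5), 245), (np.float64(335.5), 257)]
edge slope deg -0.9900113956155365 y at .553 -0.08223695536068568
303 [ 0.504  -0.292   0.0156]
((503.3392639160156, -292.4302673339844), (128.06382751464844, 23.861225128173828), 20.052753448486328)
[-0.9381682  -0.34617977] -159.74616990337162
131 [ 0.5031 -0.2921  0.059 ]
((503.0432434082031, -292.2788391113281), (32.81813049316406, 24.48308753967285), 19.666894912719727)
bar [0.55659393 0.16886989 0.27588519] [0.50732807 0.15999401 0.25533675] [0.60656313 0.17574602 0.28368945]
((556.9448852539062, 168.28236389160156), (14.765275955200195, 99.20557403564453), 88.80973815917969)
```

View pics/scr.png

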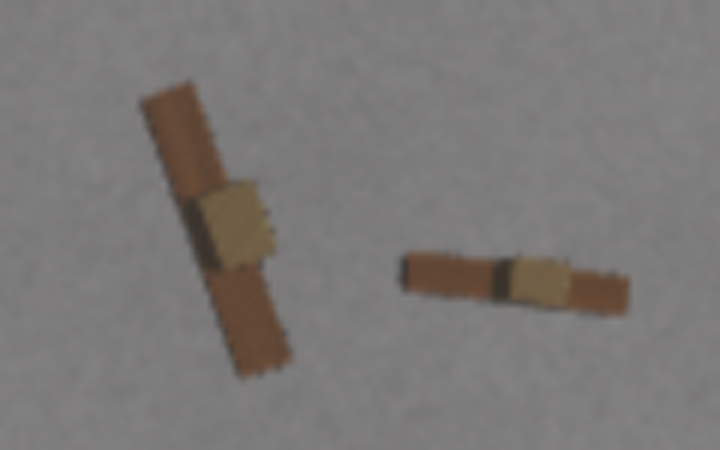

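Clear of the other two, the middle scraper (crop pixels 150–290, 85–375) measures 128 x 24 mm and 60 mm high. It stands at (0.503, -0.292) with its foot at 20°. The stage sits at about (0.554, 0.005), yaw -1°, and the lid is at about 1.74 rad.

```bash
cat > p.py <<'E'
from h import *
import sys,json
def plan(tx,ty,tz,yaw,n,claw,nt=None,start=None):
    s=bot.read_state(); p=s['position'].copy() if start is None else np.array(start[:3],float)
    a=np.degrees(np.arctan2(s['tcp_rot'][1,0],s['tcp_rot'][0,0])) if start is None else start[3]
    dt=(-(yaw-a)+180)%360-180; T=np.array([tx,ty,tz]); rows=[]
    nt=nt or n
    for i in range(n):
        st=(T-p)/(n-i); c,sn=np.cos(np.radians(a)),np.sin(np.radians(a))
        sh=np.array([c*st[0]+sn*st[1], sn*st[0]-c*st[1], -st[2]])*1000
        sh=sh.round(1); tn=round(dt/nt,1) if i<nt else 0
        rows.append([claw,sh.tolist(),tn])
        w=np.array([c*sh[0]+sn*sh[1], sn*sh[0]-c*sh[1],-sh[2]])/1000; p=p+w; a-=tn
    print('from',s['position'].round(4),'t',round(s['time_s'],2),'F',s['force'].round(1),'end',p.round(4),round(a,1))
    for i in range(0,n,5): print(json.dumps(rows[i:i+5]))
if __name__=='__main__':
    plan(*[float(x) for x in sys.argv[1:5]],int(sys.argv[5]),float(sys.argv[6]))
E
python3 p.py .503 -.2922 .13 110 10 0
```

```text
from [ 0.1715 -0.601   0.2225] t 0.8 F [-0.2 -0.6 -0.1] end [ 0.503  -0.2922  0.13  ] 109.9
[[0.0, [40.4, -20.6, 9.3], -9.4], [0.0, [43.2, -13.7, 9.2], -9.4], [0.0, [44.8, -6.5, 9.3], -9.4], [0.0, [45.3, 0.9, 9.2], -9.4], [0.0, [44.5, 8.3, 9.3], -9.4]]
[[0.0, [42.6, 15.5, 9.2], -9.4], [0.0, [39.5, 22.2, 9.3], -9.4], [0.0, [35.3, 28.3, 9.2], -9.4], [0.0, [30.3, 33.8, 9.3], -9.4], [0.0, [24.3, 38.2, 9.2], -9.4]]
```

Call:
servo_tool --increments '[[0, [40, -21, 9], -9.4], [0, [43, -14, 9], -9.4], [0, [45, -6, 9], -9.4], [0, [45, 1, 9], -9.4], [0, [45, 8, 9], -9.4]]'

```text
time_s: 1.42
position: [0.3378, -0.4454, 0.1775]
tcp_rot: [[0.451, 0.893, 0.0], [0.893, -0.451, -0.001], [-0.0, 0.001, -1.0]]
force: [1.1, 0.2, 0.6]
opening: 1.001
```

Call:
servo_tool --increments '[[0, [43, 15, 9], -9.4], [0, [39, 22, 9], -9.4], [0, [35, 28, 9], -9.4], [0, [30, 34, 9], -9.4], [0, [24, 38, 9], -9.4]]'

```text
time_s: 2.05
position: [0.5029, -0.2916, 0.1324]
tcp_rot: [[-0.346, 0.938, 0.001], [0.938, 0.346, -0.001], [-0.001, 0.0, -1.0]]
force: [0.7, 0.1, -0.1]
opening: 0.999
```

```bash
python3 - <<'E'
from h import *
s=bot.read_state();im,d=bot.capture('wrist');cv2.imwrite('pics/w1.png',im)
print(s['position'],np.degrees(np.arctan2(s['tcp_rot'][1,0],s['tcp_rot'][0,0])))
P=cloud('wrist',d,s); hsv=cv2.cvtColor(im,cv2.COLOR_BGR2HSV)
for lo,hi in((.010,.022),(.053,.07)):
    m=(P[...,2]>lo)&(P[...,2]<hi)&(np.hypot(P[...,0]-.503,P[...,1]+.292)<.08)&(hsv[...,1]>60)
    q=P[m];print(m.sum(),q.mean(0).round(4) if len(q) else '',cv2.minAreaRect((q[:,:2]*1000).astype(np.float32)) if len(q) else '')
E
python3 p.py .503 -.2922 .021 110 5 0
```

```text
[ 0.50289587 -0.29161265  0.13244689] 110.22850824229593
3053 [ 0.5044 -0.2922  0.0153] ((505.00506591796875, -292.8416748046875), (128.9421844482422, 24.748035430908203), 20.233930587768555)
1490 [ 0.5047 -0.292   0.0589] ((505.06121826171875, -293.179443359375), (33.34299087524414, 25.756330490112305), 20.35744857788086)
from [ 0.5058 -0.2873  0.1314] t 2.1 F [ 2.3  0.5 -1.2] end [ 0.503  -0.2922  0.021 ] 110.1
[[0.0, [-0.7, -0.9, 22.1], 0.1], [0.0, [-0.7, -0.9, 22.1], 0.1], [0.0, [-0.7, -0.9, 22.1], 0.1], [0.0, [-0.8, -0.8, 22.1], 0.1], [0.0, [-0.7, -0.9, 22.0], 0.1]]
```

View pics/w1.png

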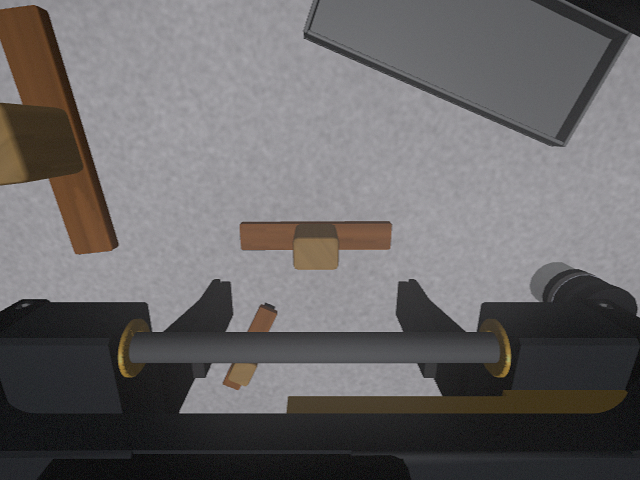

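Call:
servo_tool --increments '[[0, [-3, -2, 20], 0], [0, [0, 0, 10], 0], [0, [0, 0, 0], 0]]'

```text
time_s: 2.48
position: [0.5001, -0.2959, 0.1019]
tcp_rot: [[-0.34, 0.941, -0.001], [0.941, 0.34, 0.001], [0.002, -0.001, -1.0]]
force: [0.1, 0.4, -0.4]
opening: 1.0
```

```bash
python3 - <<'E'
from h import *
s=bot.read_state();im,d=bot.capture('wrist')
print(s['position'],np.degrees(np.arctan2(s['tcp_rot'][1,0],s['tcp_rot'][0,0])))
P=cloud('wrist',d,s); hsv=cv2.cvtColor(im,cv2.COLOR_BGR2HSV)
for lo,hi in((.010,.022),(.053,.07)):
    m=(P[...,2]>lo)&(P[...,2]<hi)&(np.hypot(P[...,0]-.503,P[...,1]+.292)<.08)&(hsv[...,1]>60)
    q=P[m];print(m.sum(),q.mean(0).round(4) if len(q) else '',cv2.minAreaRect((q[:,:2]*1000).astype(np.float32)) if len(q) else '')
E
python3 p.py .504 -.2925 .021 110 4 0
```

```text
[ 0.50011299 -0.29585762  0.10185677] 109.86406266875896
3719 [ 0.5039 -0.2923  0.0154] ((504.8485107421875, -292.9365234375), (129.14210510253906, 24.871646881103516), 20.542095184326172)
1915 [ 0.5046 -0.2919  0.0589] ((505.23297119140625, -293.01904296875), (33.3223991394043, 25.731069564819336), 19.640653610229492)
from [ 0.5005 -0.2962  0.1024] t 2.52 F [ 0.6  0.1 -0. ] end [ 0.504  -0.2925  0.021 ] 109.9
[[0.0, [0.6, 1.1, 20.4], -0.0], [0.0, [0.6, 1.2, 20.3], -0.0], [0.0, [0.6, 1.1, 20.4], -0.0], [0.0, [0.5, 1.2, 20.3], -0.0]]
```

Call:
servo_tool --increments '[[0, [2, 5, 20], 0], [0, [0, 0, 30], 0], [0, [0, 0, 22], 0], [0, [0, 0, 8], 0], [0, [0, 0, 0], 0]]'

```text
time_s: 3.15
position: [0.5048, -0.2928, 0.0228]
tcp_rot: [[-0.34, 0.94, 0.0], [0.94, 0.34, -0.0], [-0.0, 0.0, -1.0]]
force: [-0.6, -0.2, 1.3]
opening: 0.999
```

Call:
servo_tool --increments '[[1, [0, 0, 0], 0], [1, [0, 0, 0], 0], [1, [0, 0, 0], 0], [1, [0, 0, 0], 0]]'

```text
time_s: 3.65
position: [0.5049, -0.2925, 0.0228]
tcp_rot: [[-0.341, 0.94, 0.0], [0.94, 0.341, -0.0], [-0.0, 0.0, -1.0]]
force: [0.1, -0.2, -0.6]
opening: 0.63
```

Call:
servo_tool --increments '[[1, [0, 0, 0], 0], [1, [0, 0, 0], 0], [1, [0, 0, 0], 0], [1, [0, 0, 0], 0]]'

```text
time_s: 4.15
position: [0.5048, -0.2923, 0.0225]
tcp_rot: [[-0.341, 0.94, -0.0], [0.94, 0.341, 0.0], [0.0, -0.0, -1.0]]
force: [-0.4, -0.4, 0.4]
opening: 0.388
```

```bash
python3 - <<'E'
from h import *
d=np.load('pics/top0.npy'); im=cv2.imread('pics/top0.png'); P=cloud('top',d)
for lo in np.arange(.06,.28,.02):
    m=(P[...,2]>lo)&(P[...,2]<lo+.02)&(P[...,1]>.05)&(P[...,1]<.25)&(abs(P[...,0]-.555)<.12)
    if m.sum(): print(round(lo,2),m.sum(),P[m][:,1].min().round(3),np.median(P[m][:,1]).round(3))
hsv=cv2.cvtColor(im,cv2.COLOR_BGR2HSV); m=(hsv[...,1]>90); m[:170]=0;m[265:]=0;m[:,:270]=0;m[:,345:]=0
v,u=np.nonzero(m); q=onplane('top',np.c_[u,v],.053); print('chips',len(q),q.min(0),q.max(0))
E
python3 p.py .504 -.2925 .15 110 3 1;python3 p.py .558 .024 .15 89 9 1
```

```text
0.06 151 0.114 0.117
0.08 198 0.116 0.12
0.1 202 0.119 0.124
0.12 218 0.124 0.128
0.14 219 0.127 0.132
0.16 235 0.131 0.135
0.18 240 0.136 0.139
0.2 249 0.138 0.143
0.22 655 0.142 0.151
0.24 139 0.148 0.155
0.26 209 0.162 0.169
0.28 29 0.165 0.169
chips 108 [ 0.5163234  -0.05948306  0.053     ] [0.59757803 0.00583986 0.053     ]
from [ 0.5048 -0.2923  0.0225] t 4.15 F [-0.4 -0.4  0.4] end [ 0.504  -0.2925  0.15  ] 109.9
[[1.0, [0.0, -0.3, -42.5], -0.0], [1.0, [0.1, -0.2, -42.5], -0.0], [1.0, [0.0, -0.3, -42.5], -0.0]]
from [ 0.5048 -0.2923  0.0225] t 4.15 F [-0.4 -0.4  0.4] end [0.558 0.024 0.15 ] 89.2
[[1.0, [31.0, 17.5, -14.2], 2.3], [1.0, [31.7, 16.3, -14.2], 2.3], [1.0, [32.3, 15.0, -14.2], 2.3], [1.0, [32.9, 13.7, -14.1], 2.3], [1.0, [33.5, 12.3, -14.2], 2.3]]
[[1.0, [33.9, 11.0, -14.1], 2.3], [1.0, [34.3, 9.6, -14.2], 2.3], [1.0, [34.7, 8.3, -14.1], 2.3], [1.0, [35.0, 6.8, -14.2], 2.3]]
```

Call:
servo_tool --increments '[[1, [0, 0, -43], 0], [1, [0, 0, -43], 0], [1, [0, 0, -42], 0], [1, [31, 17, 0], 2.3], [1, [32, 16, 0], 2.3]]'

```text
time_s: 4.78
position: [0.5159, -0.2218, 0.1512]
tcp_rot: [[-0.261, 0.965, 0.001], [0.965, 0.261, -0.001], [-0.001, 0.001, -1.0]]
force: [-0.0, 0.2, -1.6]
opening: 0.39
```

```bash
python3 p.py .558 .0235 .15 89 6 1
```

```text
from [ 0.5159 -0.2218  0.1512] t 4.78 F [-0.   0.2 -1.6] end [0.558  0.0235 0.15  ] 89.0
[[1.0, [37.6, 17.5, 0.2], 2.7], [1.0, [38.4, 15.7, 0.2], 2.7], [1.0, [39.1, 13.8, 0.2], 2.7], [1.0, [39.7, 12.0, 0.2], 2.7], [1.0, [40.2, 10.1, 0.2], 2.7]]
[[1.0, [40.7, 8.2, 0.2], 2.7]]
```

Call:
servo_tool --increments '[[1, [37, 17, 0], 2.7], [1, [38, 16, 0], 2.7], [1, [39, 14, 0], 2.7], [1, [39, 12, 0], 2.7], [1, [40, 10, 0], 2.7]]'

```text
time_s: 5.4
position: [0.5505, -0.0183, 0.1503]
tcp_rot: [[-0.03, 1.0, -0.001], [1.0, 0.03, 0.0], [0.0, -0.0, -1.0]]
force: [-0.5, -0.0, -0.8]
opening: 0.384
```

Call:
servo_tool --increments '[[1, [35, 8, 0], 2.7], [1, [0, 0, 0], 0], [1, [0, 0, 0], 0]]'

```text
time_s: 5.78
position: [0.5572, 0.0153, 0.1503]
tcp_rot: [[0.015, 1.0, -0.001], [1.0, -0.015, -0.0], [-0.0, -0.001, -1.0]]
force: [-0.2, -0.2, -1.1]
opening: 0.388
```

```bash
python3 - <<'E'
from h import *
for n in('scene','wrist','top'):
    s=bot.read_state();im,d=bot.capture(n);cv2.imwrite(f'pics/{n}2.png',im if n!='scene' else cv2.resize(im[100:340,200:520],None,fx=2.4,fy=2.4)); np.save(f'pics/{n}2.npy',d)
print(s['position'],np.degrees(np.arctan2(s['tcp_rot'][1,0],s['tcp_rot'][0,0])))
E
```

```text
[0.55731222 0.01456535 0.15039019] 89.0643187073654
```

View pics/scene2.png

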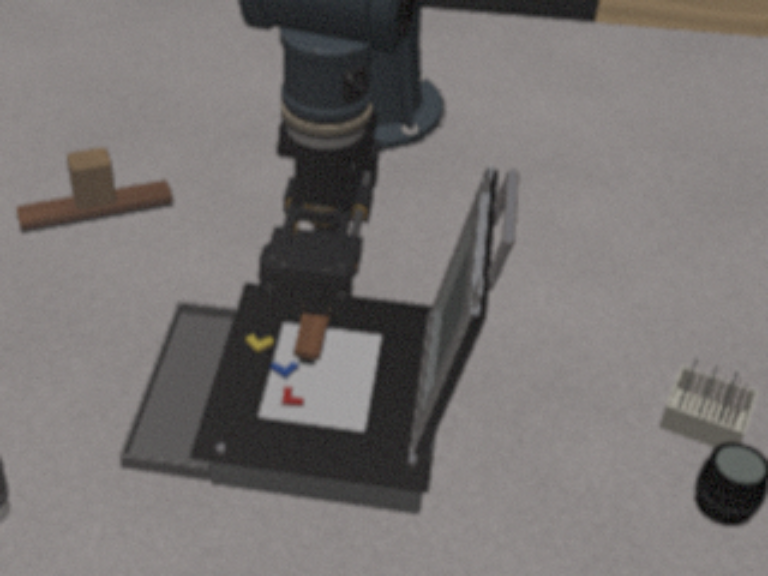

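View pics/wrist2.png

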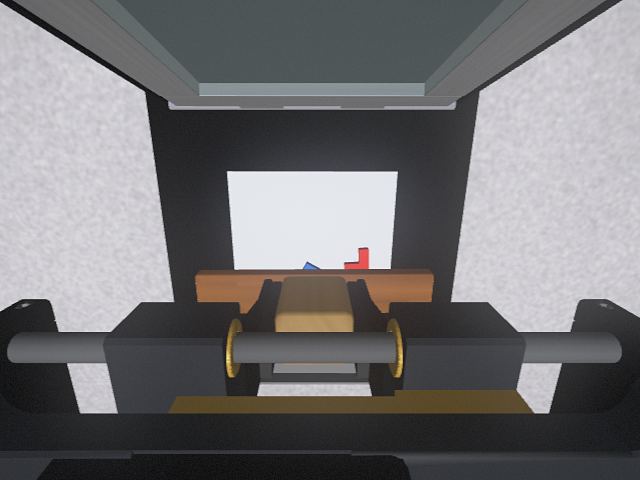

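View pics/top2.png

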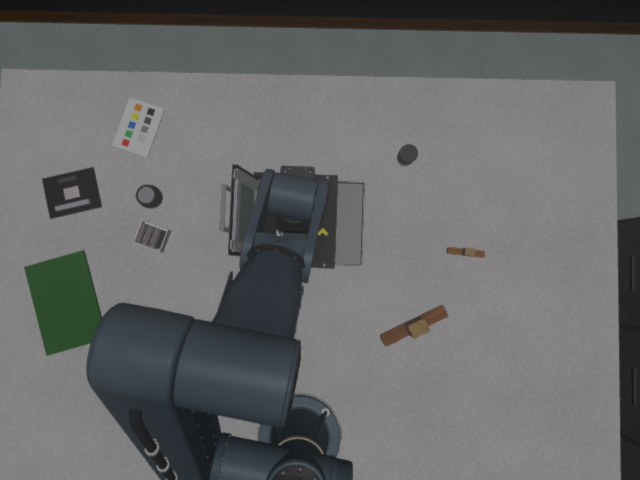

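```bash
python3 - <<'E'
from h import *
d=np.load('pics/top2.npy');P=cloud('top',d)
for u,v in((245,225),(255,205),(235,262),(240,285),(270,250),(255,240),(262,215)): print(u,v,P[v,u].round(3))
E
python3 p.py .557 .0235 .0725 89 5 1
```

```text
245 225 [0.529 0.135 0.166]
255 205 [0.532 0.073 0.528]
235 262 [ 0.444  0.181 -0.004]
240 285 [0.407 0.073 0.682]
270 250 [0.457 0.042 0.589]
255 240 [0.473 0.068 0.557]
262 215 [0.518 0.063 0.512]
from [0.5574 0.0145 0.1505] t 5.92 F [ 0.3  0.5 -1.5] end [0.557  0.0235 0.0725] 89.0
[[1.0, [1.8, -0.1, 15.6], 0.0], [1.0, [1.8, -0.1, 15.6], 0.0], [1.0, [1.8, -0.1, 15.6], 0.0], [1.0, [1.8, -0.1, 15.6], 0.0], [1.0, [1.8, -0.1, 15.6], 0.0]]
```

Call:
servo_tool --increments '[[1, [9, 0, 0], 0], [1, [0, 0, 30], 0], [1, [0, 0, 30], 0], [1, [0, 0, 15], 0], [1, [0, 0, 0], 0]]'

```text
time_s: 6.55
position: [0.557, 0.0246, 0.0747]
tcp_rot: [[0.016, 1.0, -0.002], [1.0, -0.016, 0.0], [0.0, -0.002, -1.0]]
force: [-0.2, -0.0, -0.4]
opening: 0.388
```

Call:
servo_tool --increments '[[1, [0, 0, 2], 0], [1, [0, 0, 0], 0]]'

```text
time_s: 6.8
position: [0.5584, 0.0245, 0.0744]
tcp_rot: [[0.015, 1.0, 0.002], [1.0, -0.015, -0.0], [-0.0, 0.002, -1.0]]
force: [-0.5, -0.5, -0.7]
opening: 0.385
```

```bash
python3 - <<'E'
from h import *
s=bot.read_state();im,d=bot.capture('wrist');cv2.imwrite('pics/w3.png',im)
print(s['position'],s['force'])
im,d=bot.capture('scene');cv2.imwrite('pics/s3.png',cv2.resize(im[180:330,220:420],None,fx=4,fy=4,interpolation=2))
E
```

```text
[0.55835064 0.02445655 0.07444006] [-0.52797244 -0.49947798 -0.69437744]
```

View pics/s3.png

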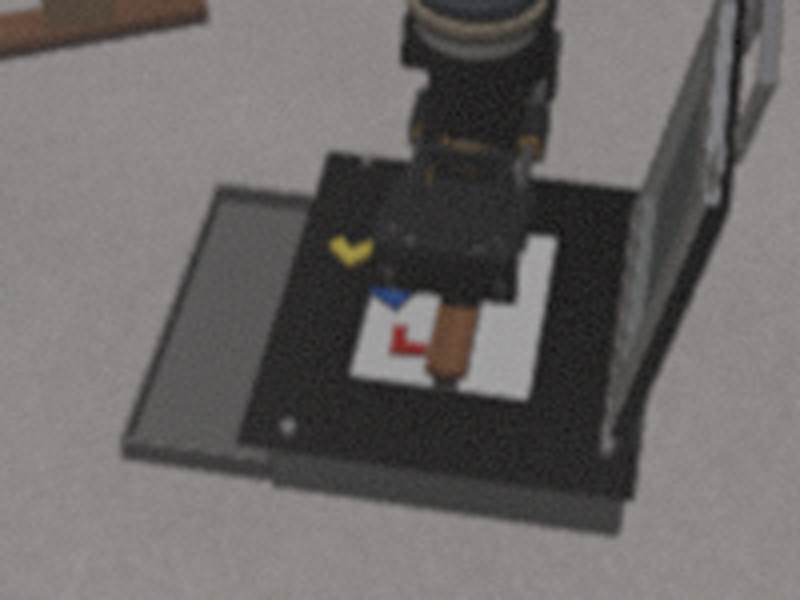

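View pics/w3.png

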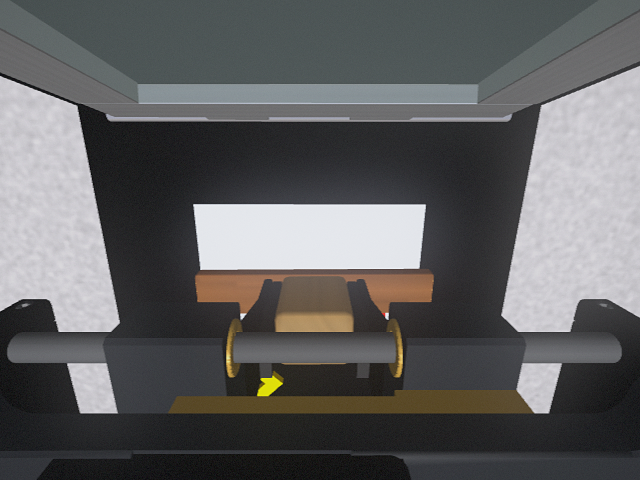

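Call:
servo_tool --increments '[[1, [0, 0, 1.5], 0], [1, [0, 0, 0], 0], [1, [0, 0, 0], 0]]'

```text
time_s: 7.28
position: [0.5577, 0.0245, 0.072]
tcp_rot: [[0.015, 1.0, -0.0], [1.0, -0.015, -0.0], [-0.0, -0.0, -1.0]]
force: [-0.7, -1.4, -1.6]
opening: 0.389
```

Call:
servo_tool --increments '[[1, [0, 0, 1], 0], [1, [0, 0, 0], 0]]'

```text
time_s: 7.52
position: [0.5576, 0.0246, 0.0709]
tcp_rot: [[0.015, 1.0, -0.0], [1.0, -0.015, 0.0], [0.0, -0.0, -1.0]]
force: [0.0, -0.9, -1.1]
opening: 0.388
```

Call:
servo_tool --increments '[[1, [0, 0, 0.6], 0], [1, [0, 0, 0], 0]]'

```text
time_s: 7.78
position: [0.5577, 0.0245, 0.0705]
tcp_rot: [[0.015, 1.0, 0.0], [1.0, -0.015, -0.0], [-0.0, 0.0, -1.0]]
force: [-0.2, -0.2, -0.2]
opening: 0.389
```

Call:
servo_tool --increments '[[1, [-6, 0, 0], 0], [1, [-12, 0, 0], 0], [1, [-12, 0, 0], 0], [1, [-12, 0, 0], 0], [1, [-12, 0, 0], 0]]'

```text
time_s: 8.4
position: [0.5568, -0.0305, 0.0705]
tcp_rot: [[0.016, 1.0, 0.0], [1.0, -0.016, 0.0], [0.0, 0.0, -1.0]]
force: [0.2, 2.0, 1.7]
opening: 0.39
```

```bash
python3 - <<'E'
from h import *
s=bot.read_state();print(s['position'],s['force'])
im,d=bot.capture('scene');cv2.imwrite('pics/s4.png',cv2.resize(im[180:330,220:420],None,fx=4,fy=4,interpolation=2))
E
```

```text
[ 0.55684025 -0.03049353  0.07050009] [0.18428155 2.01948629 1.73928204]
```

View pics/s4.png

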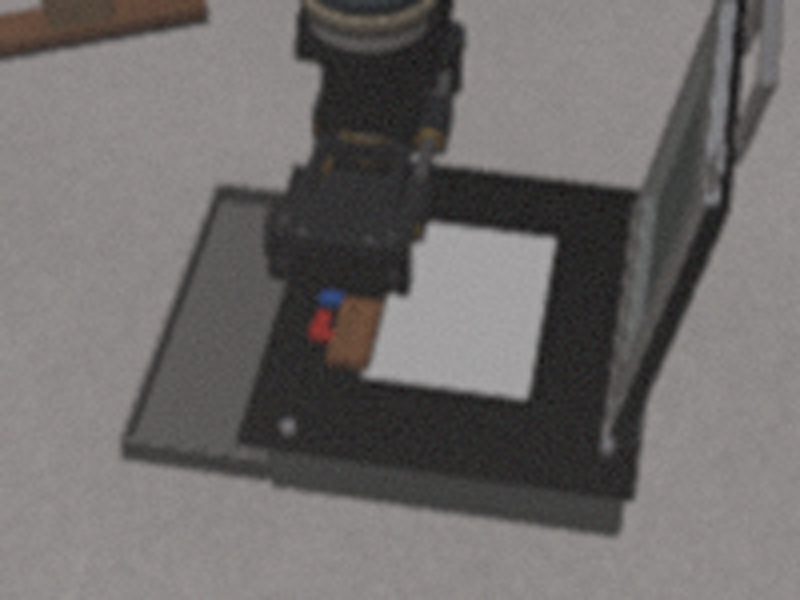

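The red and blue chips are moving ahead of the foot, at crop (325,310). I'll continue the sweep.

Call:
servo_tool --increments '[[1, [-12, 0, 0], 0], [1, [-12, 0, 0], 0], [1, [-12, 0, 0], 0], [1, [-12, 0, 0], 0], [1, [-12, 0, 0], 0]]'

```text
time_s: 9.07
position: [0.5559, -0.0903, 0.0705]
tcp_rot: [[0.015, 1.0, 0.0], [1.0, -0.015, -0.0], [-0.0, 0.0, -1.0]]
force: [0.4, -0.5, -1.4]
opening: 0.385
```

Call:
servo_tool --increments '[[1, [-6, 0, 0], 0], [1, [0, 0, 0], 0]]'

```text
time_s: 9.32
position: [0.5557, -0.0962, 0.0702]
tcp_rot: [[0.016, 1.0, -0.0], [1.0, -0.016, -0.0], [-0.0, -0.0, -1.0]]
force: [0.5, -0.7, -0.9]
opening: 0.389
```

```bash
python3 - <<'E'
from h import *
s=bot.read_state();print(s['position'],s['force'])
im,d=bot.capture('scene');cv2.imwrite('pics/s5.png',cv2.resize(im[180:330,220:420],None,fx=4,fy=4,interpolation=2))
im,d=bot.capture('top');cv2.imwrite('pics/t5.png',cv2.resize(im[150:290,200:400],None,fx=4,fy=4,interpolation=2))
E
```

```text
[ 0.55571564 -0.0961859   0.07019985] [ 0.50219747 -0.66792209 -0.88784415]
```

View pics/s5.png

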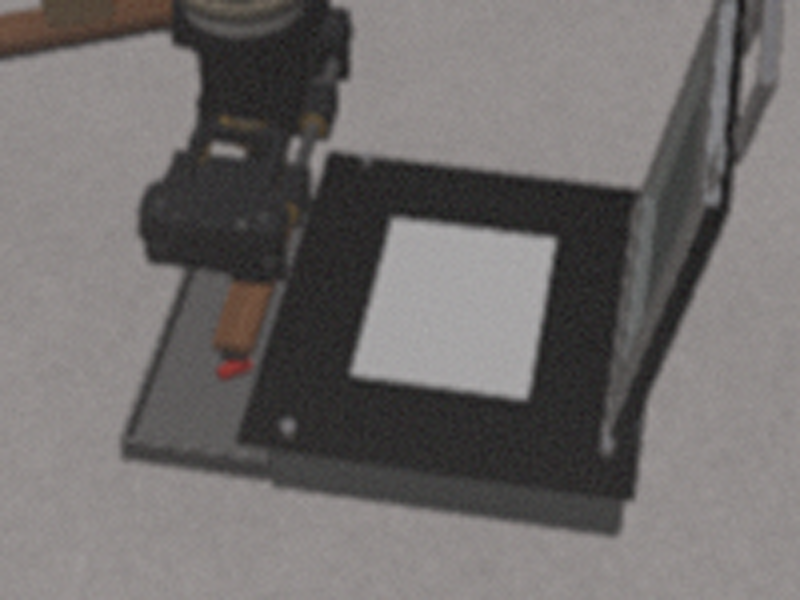

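View pics/t5.png

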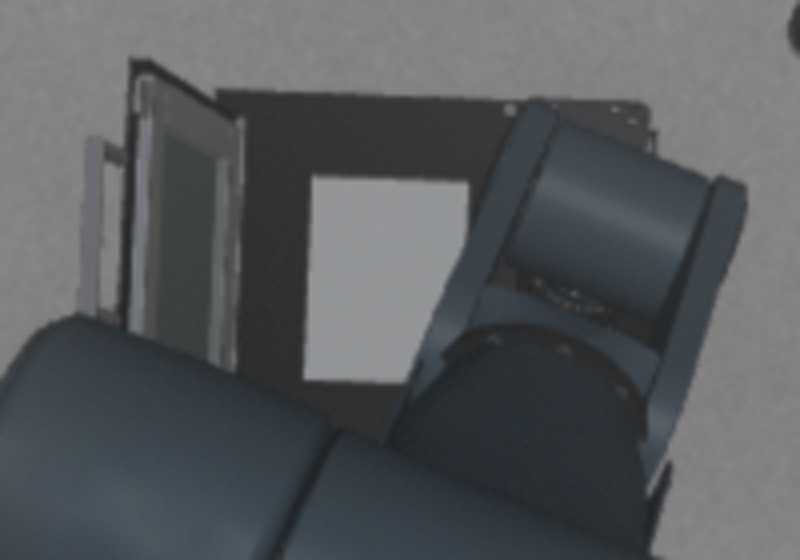

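Call:
servo_tool --increments '[[1, [0, 0, -25], 0], [1, [0, 0, -25], 0], [1, [-45, -5, 0], 0], [1, [-45, -5, 0], 0], [1, [-45, -5, 0], 0]]'

```text
time_s: 10.05
position: [0.5386, -0.2307, 0.1205]
tcp_rot: [[0.014, 1.0, -0.0], [1.0, -0.014, 0.0], [0.0, -0.0, -1.0]]
force: [0.2, 0.5, -0.8]
opening: 0.39
```

Call:
servo_tool --increments '[[1, [-45, -5, 10], 0], [1, [0, 0, 40], 0], [1, [0, 0, 30], 0], [1, [0, 0, 10], 0], [1, [0, 0, 0], 0]]'

```text
time_s: 10.68
position: [0.533, -0.2746, 0.0301]
tcp_rot: [[0.015, 1.0, -0.001], [1.0, -0.015, 0.001], [0.001, -0.001, -1.0]]
force: [-0.2, -0.3, -1.3]
opening: 0.384
```

```bash
python3 - <<'E'
from h import *
s=bot.read_state();print(s['position'],s['force'])
im,d=bot.capture('scene');cv2.imwrite('pics/s6.png',cv2.resize(im[180:330,180:380],None,fx=4,fy=4,interpolation=2))
E
```

```text
[ 0.53297459 -0.27457087  0.03009613] [-0.23718645 -0.25174047 -1.31096147]
```

View pics/s6.png

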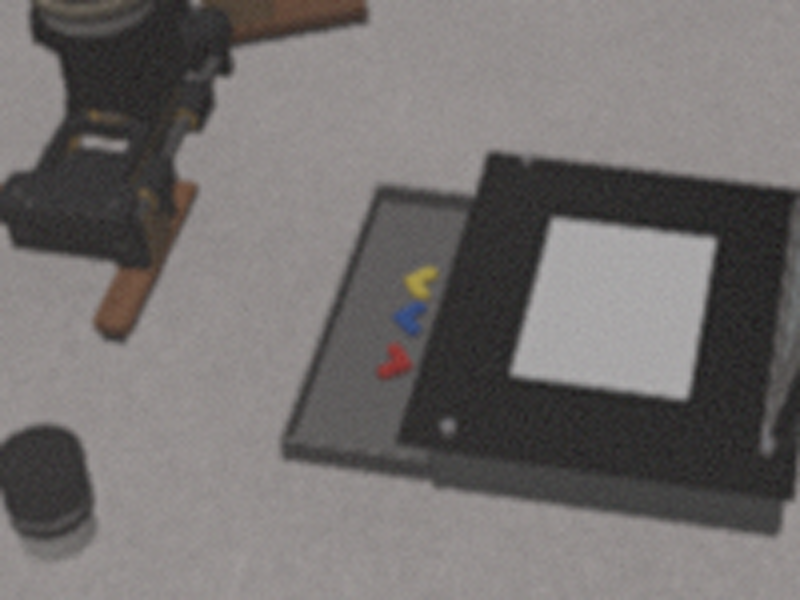

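All three chips lie flat in the tray at crop (420,280), (410,318) and (395,362), and the plate is clear. Now I'll set the scraper down.

Call:
servo_tool --increments '[[1, [0, 0, 6.5], 0], [1, [0, 0, 1], 0], [1, [0, 0, 0], 0]]'

```text
time_s: 11.1
position: [0.5332, -0.2751, 0.0233]
tcp_rot: [[0.015, 1.0, 0.0], [1.0, -0.015, -0.0], [-0.0, 0.0, -1.0]]
force: [-0.9, 0.3, -1.2]
opening: 0.392
```

Call:
servo_tool --increments '[[1, [0, 0, 0.8], 0], [1, [0, 0, 0], 0]]'

```text
time_s: 11.35
position: [0.5333, -0.2753, 0.0225]
tcp_rot: [[0.015, 1.0, 0.0], [1.0, -0.015, -0.0], [-0.0, 0.0, -1.0]]
force: [0.9, 0.7, 1.0]
opening: 0.387
```

Call:
servo_tool --increments '[[0, [0, 0, 0], 0], [0, [0, 0, 0], 0], [0, [0, 0, 0], 0], [0, [0, 0, 0], 0]]'

```text
time_s: 11.85
position: [0.533, -0.2751, 0.0221]
tcp_rot: [[0.015, 1.0, -0.0], [1.0, -0.015, 0.0], [0.0, -0.0, -1.0]]
force: [-0.5, 0.0, 0.1]
opening: 0.758
```

Call:
servo_tool --increments '[[0, [0, 0, -40], 0], [0, [0, 0, -60], 0], [0, [0, 0, -60], 0], [0, [0, 0, -60], 0], [0, [0, 0, -60], 0]]'

```text
time_s: 12.48
position: [0.5327, -0.2748, 0.3042]
tcp_rot: [[0.015, 1.0, 0.0], [1.0, -0.015, -0.0], [-0.0, 0.0, -1.0]]
force: [1.7, -0.3, -0.2]
opening: 0.998
```

```bash
python3 - <<'E'
from h import *
im,d=bot.capture('top');cv2.imwrite('pics/t7.png',cv2.resize(im[140:340,200:500],None,fx=2.6,fy=2.6,interpolation=2))
E
python3 p.py .557 .168 .33 -1 10 0
```

```text
from [ 0.5364 -0.2775  0.3136] t 12.53 F [ 1.6 -1.3  6. ] end [0.557  0.1681 0.33  ] -0.9
[[0.0, [44.6, 1.4, -1.6], 9.0], [0.0, [44.2, -5.6, -1.6], 9.0], [0.0, [42.8, -12.5, -1.7], 9.0], [0.0, [40.3, -19.0, -1.6], 9.0], [0.0, [36.9, -25.1, -1.7], 9.0]]
[[0.0, [32.5, -30.5, -1.6], 9.0], [0.0, [27.3, -35.3, -1.7], 9.0], [0.0, [21.5, -39.1, -1.6], 9.0], [0.0, [15.1, -42.0, -1.7], 9.0], [0.0, [8.4, -43.8, -1.6], 9.0]]
```

View pics/t7.png

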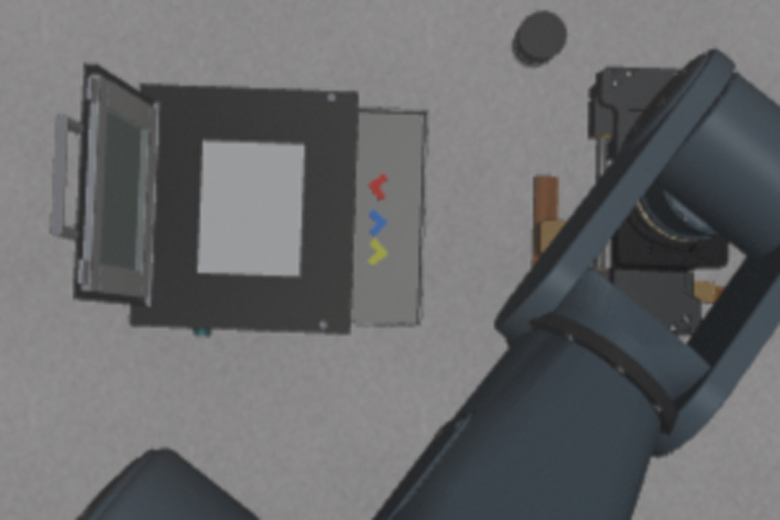

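The tray holds all three chips, at (377,185), (377,222) and (377,250), and the scraper stands at (548,220). Next I'll move to the bar.

Call:
servo_tool --increments '[[0, [45, 1, -2], 9], [0, [44, -6, -2], 9], [0, [43, -12, -2], 9], [0, [40, -19, -2], 9], [0, [37, -25, -2], 9]]'

```text
time_s: 13.15
position: [0.5428, -0.0509, 0.3119]
tcp_rot: [[0.722, 0.692, -0.0], [0.692, -0.722, 0.0], [-0.0, -0.0, -1.0]]
force: [0.7, 0.2, 0.1]
opening: 1.0
```

Call:
servo_tool --increments '[[0, [32, -30, -2], 9], [0, [27, -35, -2], 9], [0, [22, -39, -2], 9], [0, [15, -42, -2], 9], [0, [8, -44, 0], 9]]'

```text
time_s: 13.78
position: [0.5532, 0.171, 0.32]
tcp_rot: [[1.0, -0.021, 0.0], [-0.021, -1.0, -0.0], [0.0, 0.0, -1.0]]
force: [1.6, 0.2, -1.2]
opening: 1.002
```

Call:
servo_tool --increments '[[0, [0, 0, 0], 0], [0, [0, 0, 0], 0]]'

```text
time_s: 14.02
position: [0.553, 0.1693, 0.3198]
tcp_rot: [[1.0, -0.014, -0.001], [-0.014, -1.0, -0.001], [-0.001, 0.001, -1.0]]
force: [-0.1, 0.3, 0.5]
opening: 1.002
```

```bash
python3 - <<'E'
from h import *
s=bot.read_state();im,d=bot.capture('wrist');cv2.imwrite('pics/w8.png',im);np.save('pics/w8.npy',d)
print(s['position'],np.degrees(np.arctan2(s['tcp_rot'][1,0],s['tcp_rot'][0,0])))
P=cloud('wrist',d,s)
r=bot.trace('wrist','cover_bar')
for x in r[:2]:
    q=P[x['region']&(P[...,2]>.26)]; print(x['p'],x['bbox'],len(q))
    if len(q): print(np.median(q,0),q.min(0),q.max(0),cv2.minAreaRect((q[:,:2]*1000).astype(np.float32)))
E
```

```text
[0.55304627 0.1692707  0.31977083] -0.7991692572801261
0.97 [306.6, 168.9, 330.8, 328.2] 2281
[0.56558001 0.16914375 0.27761826] [0.51011439 0.16153249 0.26034913] [0.63772551 0.17469433 0.48147455] ((573.9060668945312, 168.11648559570312), (12.513801574707031, 127.63005065917969), 89.3526382446289)
```

View pics/w8.png

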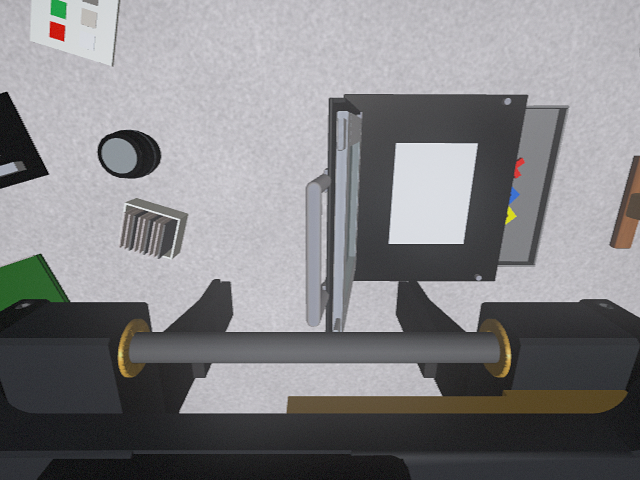

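Call:
servo_tool --increments '[[0, [3, 1, 20], 0], [0, [0, 0, 25], 0], [0, [0, 0, 19], 0], [0, [0, 0, 0], 0]]'

```text
time_s: 14.62
position: [0.5554, 0.1671, 0.2546]
tcp_rot: [[1.0, -0.017, -0.004], [-0.017, -1.0, -0.001], [-0.004, 0.001, -1.0]]
force: [0.3, -0.2, 0.2]
opening: 0.998
```

Call:
servo_tool --increments '[[1, [0, 0, 0], 0], [1, [0, 0, 0], 0], [1, [0, 0, 0], 0], [1, [0, 0, 0], 0], [1, [0, 0, 0], 0]]'

```text
time_s: 15.25
position: [0.5564, 0.1686, 0.2563]
tcp_rot: [[1.0, -0.015, 0.0], [-0.015, -1.0, 0.0], [0.0, -0.0, -1.0]]
force: [0.2, -0.0, -0.1]
opening: 0.517
```

Call:
servo_tool --increments '[[1, [0, 0, 0], 0], [1, [0, 0, 0], 0], [1, [0, 0, 0], 0], [1, [0, 0, 0], 0], [1, [0, 0, 0], 0]]'

```text
time_s: 15.88
position: [0.5564, 0.1688, 0.2562]
tcp_rot: [[1.0, -0.016, 0.0], [-0.016, -1.0, 0.001], [0.0, -0.001, -1.0]]
force: [0.0, 1.2, 1.1]
opening: 0.099
```

Call:
servo_tool --increments '[[1, [0, 0, 0], 0]]'

```text
time_s: 16.0
position: [0.5564, 0.1688, 0.2562]
tcp_rot: [[1.0, -0.015, 0.0], [-0.015, -1.0, 0.0], [0.0, -0.0, -1.0]]
force: [0.0, 1.5, 1.0]
opening: 0.105
```

```bash
python3 - <<'E'
from h import *
s=bot.read_state();im,d=bot.capture('wrist');cv2.imwrite('pics/w9.png',im[150:450])
print(s['position'],s['force'],s['opening'])
im,d=bot.capture('scene');cv2.imwrite('pics/s9.png',cv2.resize(im[100:300,280:520],None,fx=3.3,fy=3,interpolation=2))
E
```

```text
[0.55637804 0.1687839  0.25618159] [0.01106437 1.48118155 1.01441048] 0.10511051109651204
```

View pics/w9.png

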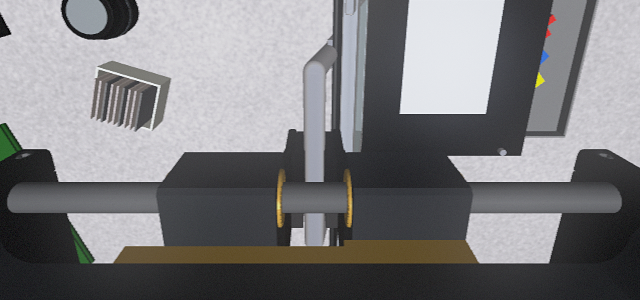

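View pics/s9.png

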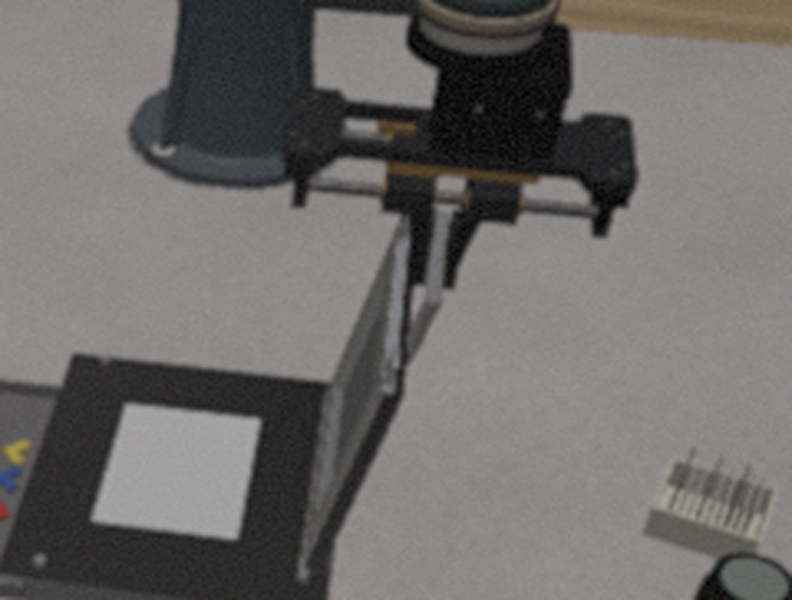

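```bash
cat > arc.py <<'E'
from h import *
import sys,json
H=np.array([116.7,54.0])
def bar(th): c,s=np.cos(th),np.sin(th); return H+[-226*c+12*s,226*s+12*c]
def cur():
    s=bot.read_state(); p=s['position']*1000; g=np.array([p[1]-0.0*0,p[2]+18.7]); r=g-H
    th=np.degrees(np.arctan2(r[1],-r[0]))-3.04
    print('t',round(s['time_s'],2),'theta',th.round(2),'r',np.hypot(*r).round(1),'(226.3) F',s['force'].round(1),'open',round(s['opening'],3)); return th
if __name__=='__main__':
    cur()
    if len(sys.argv)>1:
        a=[float(x) for x in sys.argv[1:]]; ths=np.linspace(a[0],a[1],int(a[2])+1)
        pts=[bar(np.radians(t)) for t in ths]; rows=[]
        acc=np.array(pts[0])
        for q in pts[1:]:
            d=(q-acc).round(1); acc=acc+d; rows.append([1,[0,round(-d[0],1),round(-d[1],1)],0])
        for i in range(0,len(rows),5): print(ths[min(i+5,len(rows))].round(1),json.dumps(rows[i:i+5]))
E
python3 arc.py 100.2 10.2 30; python3 arc.py 10.2 0 7
```

```text
t 16.1 theta 100.22 r 226.9 (226.3) F [0.1 1.1 0. ] open 0.101
85.2 [[1, [0, 11.6, -2.4], 0], [1, [0, 11.7, -1.8], 0], [1, [0, 11.8, -1.2], 0], [1, [0, 11.8, -0.6], 0], [1, [0, 11.9, 0.1], 0]]
70.2 [[1, [0, 11.8, 0.7], 0], [1, [0, 11.8, 1.3], 0], [1, [0, 11.7, 1.9], 0], [1, [0, 11.6, 2.5], 0], [1, [0, 11.4, 3.1], 0]]
55.2 [[1, [0, 11.2, 3.7], 0], [1, [0, 11.1, 4.3], 0], [1, [0, 10.8, 4.9], 0], [1, [0, 10.5, 5.4], 0], [1, [0, 10.3, 6.0], 0]]
40.2 [[1, [0, 9.9, 6.5], 0], [1, [0, 9.5, 7.0], 0], [1, [0, 9.2, 7.5], 0], [1, [0, 8.8, 7.9], 0], [1, [0, 8.3, 8.5], 0]]
25.2 [[1, [0, 7.9, 8.8], 0], [1, [0, 7.4, 9.2], 0], [1, [0, 6.9, 9.7], 0], [1, [0, 6.4, 9.9], 0], [1, [0, 5.9, 10.3], 0]]
10.2 [[1, [0, 5.3, 10.6], 0], [1, [0, 4.8, 10.8], 0], [1, [0, 4.2, 11.1], 0], [1, [0, 3.6, 11.3], 0], [1, [0, 3.0, 11.5], 0]]
t 16.1 theta 100.22 r 226.9 (226.3) F [0.1 1.1 0. ] open 0.101
2.9 [[1, [0, 1.2, 5.6], 0], [1, [0, 1.2, 5.7], 0], [1, [0, 0.9, 5.6], 0], [1, [0, 0.8, 5.7], 0], [1, [0, 0.7, 5.8], 0]]
0.0 [[1, [0, 0.5, 5.7], 0], [1, [0, 0.4, 5.7], 0]]
```

Call:
servo_tool --increments '[[1, [0, 11.6, -2.4], 0], [1, [0, 11.7, -1.8], 0], [1, [0, 11.8, -1.2], 0], [1, [0, 11.8, -0.6], 0], [1, [0, 11.9, 0.1], 0]]'

```text
time_s: 16.73
position: [0.5554, 0.1086, 0.2623]
tcp_rot: [[1.0, -0.016, 0.0], [-0.016, -1.0, -0.0], [0.0, 0.0, -1.0]]
force: [-0.4, 2.2, 0.3]
opening: 0.103
```

```bash
python3 arc.py; python3 - <<'E'
from h import *
im,d=bot.capture('scene');cv2.imwrite('pics/s10.png',cv2.resize(im[100:300,280:520],None,fx=3.3,fy=3,interpolation=2))
E
```

```text
t 16.73 theta 84.92 r 227.1 (226.3) F [-0.4  2.2  0.3] open 0.103
```

View pics/s10.png

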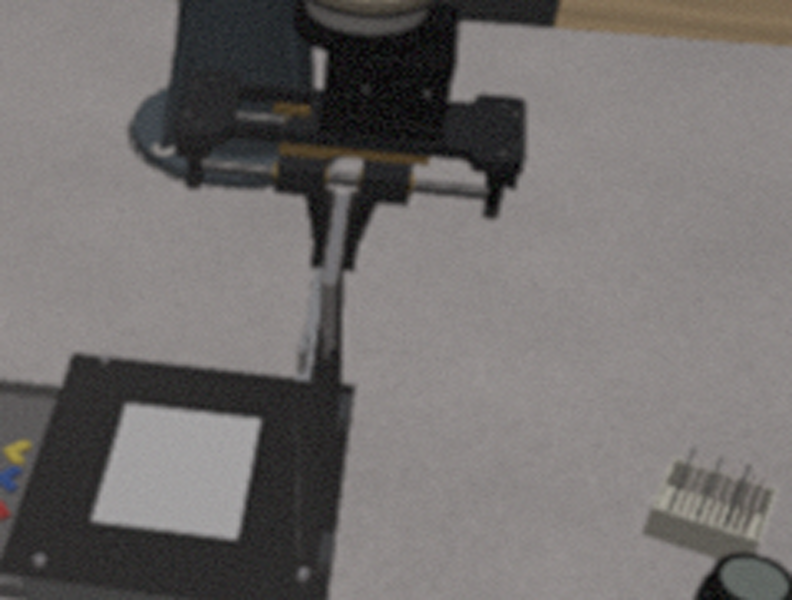

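Both lids are moving together and the forces are low, so I'll carry on.

Call:
servo_tool --increments '[[1, [0, 11.8, 0.7], 0], [1, [0, 11.8, 1.3], 0], [1, [0, 11.7, 1.9], 0], [1, [0, 11.6, 2.5], 0], [1, [0, 11.4, 3.1], 0]]'

```text
time_s: 17.4
position: [0.5543, 0.0505, 0.2522]
tcp_rot: [[1.0, -0.016, -0.001], [-0.016, -1.0, -0.0], [-0.001, 0.0, -1.0]]
force: [-0.7, 1.7, 0.7]
opening: 0.101
```

Call:
servo_tool --increments '[[1, [0, 11.2, 3.7], 0], [1, [0, 11.1, 4.3], 0], [1, [0, 10.8, 4.9], 0], [1, [0, 10.5, 5.4], 0], [1, [0, 10.3, 6.0], 0]]'

```text
time_s: 18.02
position: [0.5533, -0.0032, 0.2277]
tcp_rot: [[1.0, -0.015, -0.001], [-0.015, -1.0, -0.0], [-0.001, 0.0, -1.0]]
force: [-2.2, 1.0, -0.7]
opening: 0.106
```

```bash
python3 arc.py; python3 - <<'E'
from h import *
im,d=bot.capture('scene');cv2.imwrite('pics/s11.png',cv2.resize(im[130:330,240:480],None,fx=3.3,fy=3,interpolation=2))
E
```

```text
t 18.02 theta 55.03 r 226.6 (226.3) F [-2.2  1.  -0.7] open 0.106
```

View pics/s11.png

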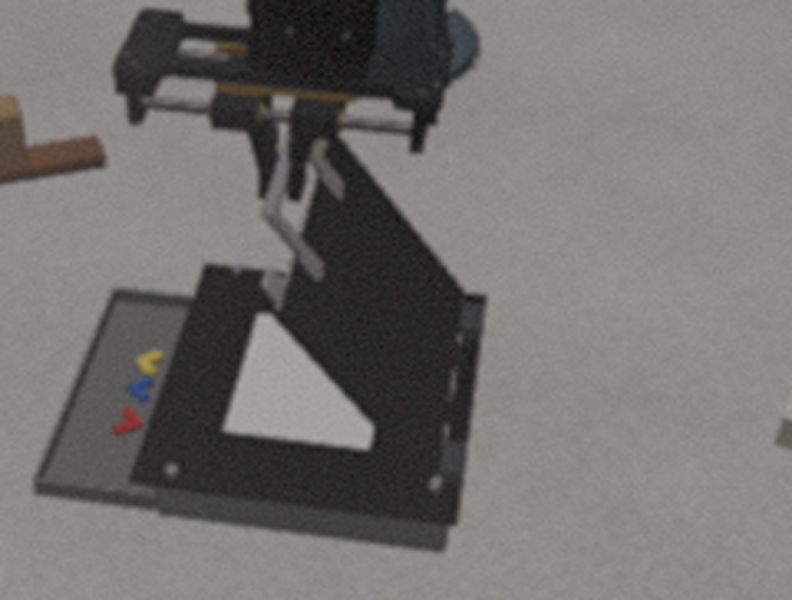

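Call:
servo_tool --increments '[[1, [0, 9.9, 6.5], 0], [1, [0, 9.5, 7.0], 0], [1, [0, 9.2, 7.5], 0], [1, [0, 8.8, 7.9], 0], [1, [0, 8.3, 8.5], 0]]'

```text
time_s: 18.7
position: [0.5526, -0.0486, 0.19]
tcp_rot: [[1.0, -0.015, -0.001], [-0.015, -1.0, 0.0], [-0.001, -0.0, -1.0]]
force: [-3.0, 2.2, -0.6]
opening: 0.102
```

Call:
servo_tool --increments '[[1, [0, 7.9, 8.8], 0], [1, [0, 7.4, 9.2], 0], [1, [0, 6.9, 9.7], 0], [1, [0, 6.4, 9.9], 0], [1, [0, 5.9, 10.3], 0]]'

```text
time_s: 19.32
position: [0.5521, -0.083, 0.1421]
tcp_rot: [[1.0, -0.015, -0.001], [-0.015, -1.0, 0.0], [-0.001, -0.0, -1.0]]
force: [-4.1, 0.5, 0.2]
opening: 0.11
```

```bash
python3 arc.py;python3 arc.py 25.2 9.2 8;python3 arc.py 9.2 0 7
```

```text
t 19.32 theta 25.11 r 226.5 (226.3) F [-4.1  0.5  0.2] open 0.11
t 19.32 theta 25.11 r 226.5 (226.3) F [-4.1  0.5  0.2] open 0.11
15.2 [[1, [0, 3.6, 7.0], 0], [1, [0, 3.4, 7.2], 0], [1, [0, 3.1, 7.2], 0], [1, [0, 2.9, 7.4], 0], [1, [0, 2.6, 7.4], 0]]
9.2 [[1, [0, 2.3, 7.6], 0], [1, [0, 2.1, 7.6], 0], [1, [0, 1.8, 7.7], 0]]
t 19.32 theta 25.11 r 226.5 (226.3) F [-4.1  0.5  0.2] open 0.11
2.6 [[1, [0, 1.0, 5.1], 0], [1, [0, 1.0, 5.1], 0], [1, [0, 0.8, 5.1], 0], [1, [0, 0.7, 5.2], 0], [1, [0, 0.5, 5.1], 0]]
0.0 [[1, [0, 0.5, 5.2], 0], [1, [0, 0.3, 5.2], 0]]
```

Call:
servo_tool --increments '[[1, [-0.3, 3.6, 7.0], 0], [1, [-0.2, 3.4, 7.2], 0], [1, [0, 3.1, 7.2], 0], [1, [0, 2.9, 7.4], 0], [1, [0, 2.6, 7.4], 0]]'

```text
time_s: 19.95
position: [0.5519, -0.0984, 0.1063]
tcp_rot: [[1.0, -0.015, 0.0], [-0.015, -1.0, -0.0], [0.0, 0.0, -1.0]]
force: [-4.2, 0.3, 0.3]
opening: 0.102
```

Call:
servo_tool --increments '[[1, [0, 2.3, 7.6], 0], [1, [0, 2.1, 7.6], 0], [1, [0, 1.8, 7.7], 0], [1, [0, 1.0, 5.1], 0], [1, [0, 1.0, 5.1], 0]]'

```text
time_s: 20.58
position: [0.5517, -0.1065, 0.0733]
tcp_rot: [[1.0, -0.015, 0.0], [-0.015, -1.0, -0.0], [0.0, 0.0, -1.0]]
force: [-3.8, 1.3, 0.1]
opening: 0.102
```

```bash
python3 arc.py
```

```text
t 20.57 theta 6.63 r 226.4 (226.3) F [-3.8  1.3  0.1] open 0.102
```

Call:
servo_tool --increments '[[1, [-0.3, 0.8, 5.1], 0], [1, [0, 0.7, 5.2], 0], [1, [0, 0.5, 5.1], 0], [1, [0, 0.4, 4], 0], [1, [0, 0.2, 2.5], 0]]'

```text
time_s: 21.2
position: [0.5516, -0.1091, 0.0516]
tcp_rot: [[1.0, -0.015, 0.001], [-0.015, -1.0, -0.0], [0.001, 0.0, -1.0]]
force: [-1.4, 0.6, -0.2]
opening: 0.103
```

Call:
servo_tool --increments '[[1, [0, 0, 1.5], 0], [1, [0, 0, 1], 0], [1, [0, 0, 0.7], 0]]'

```text
time_s: 21.58
position: [0.5516, -0.1093, 0.0487]
tcp_rot: [[1.0, -0.015, 0.001], [-0.015, -1.0, -0.001], [0.001, 0.001, -1.0]]
force: [-1.9, -0.3, -0.8]
opening: 0.1
```

```bash
python3 arc.py
```

```text
t 21.57 theta 0.35 r 226.4 (226.3) F [-1.9 -0.3 -0.8] open 0.1
```

Call:
servo_tool --increments '[[1, [0, 0, 0.7], 0], [1, [0, 0, 0.5], 0], [1, [0, 0, 0], 0]]'

```text
time_s: 21.95
position: [0.5516, -0.1094, 0.0474]
tcp_rot: [[1.0, -0.015, 0.001], [-0.015, -1.0, -0.001], [0.001, 0.001, -1.0]]
force: [-1.6, -0.7, 0.4]
opening: 0.103
```

Call:
servo_tool --increments '[[1, [0, 0, 0.7], 0], [1, [0, 0, 0], 0]]'

```text
time_s: 22.2
position: [0.5516, -0.1094, 0.0468]
tcp_rot: [[1.0, -0.015, 0.001], [-0.015, -1.0, -0.001], [0.001, 0.001, -1.0]]
force: [-1.6, -2.8, 0.5]
opening: 0.098
```

Call:
servo_tool --increments '[[1, [0, 0, 0.7], 0], [1, [0, 0, 0], 0]]'

```text
time_s: 22.45
position: [0.5516, -0.1094, 0.0461]
tcp_rot: [[1.0, -0.015, 0.001], [-0.015, -1.0, -0.001], [0.001, 0.001, -1.0]]
force: [-0.9, -2.9, 0.8]
opening: 0.104
```

Call:
servo_tool --increments '[[1, [0, 0, 0.7], 0], [1, [0, 0, 0], 0]]'

```text
time_s: 22.7
position: [0.5516, -0.1094, 0.0454]
tcp_rot: [[1.0, -0.015, 0.001], [-0.015, -1.0, -0.001], [0.001, 0.001, -1.0]]
force: [-1.6, -4.3, 2.3]
opening: 0.098
```

```bash
python3 arc.py; python3 - <<'E'
from h import *
s=bot.read_state();im,d=bot.capture('wrist');cv2.imwrite('pics/w12.png',im);P=cloud('wrist',d,s)
im,d=bot.capture('scene');cv2.imwrite('pics/s12.png',cv2.resize(im[180:320,230:430],None,fx=4,fy=4,interpolation=2))
im,d=bot.capture('top');Q=cloud('top',d);cv2.imwrite('pics/t12.png',cv2.resize(im[140:300,200:420],None,fx=3.6,fy=3.6,interpolation=2))
O=np.array([.5543,.0047]);ys=np.array([.0175,.9998]);xs=np.array([.9998,-.0175])
for nm,C in(('top',Q),('wrist',P)):
    for sx in(-.095,-.08,-.06,0,.06,.08):
        o=[]
        for sy in(-.06,-.03,.02,.06,.1):
            c=O+sx*xs+sy*ys; m=np.hypot(C[...,0]-c[0],C[...,1]-c[1])<.006
            o.append((round(float(np.median(C[m][:,2]))*1000,1),int(m.sum())) if m.sum() else None)
        print(nm,sx,o)
E
```

```text
t 22.7 theta -0.47 r 226.4 (226.3) F [-1.6 -4.3  2.3] open 0.098
top -0.095 [(619.7, 47), (625.7, 28), (759.2, 77), (768.3, 84), None]
top -0.08 [(574.6, 37), (584.7, 34), (742.8, 55), (759.8, 80), None]
top -0.06 [(499.5, 35), (485.3, 17), None, (737.3, 25), None]
top 0 [(431.2, 29), (156.8, 21), (61.5, 20), (63.2, 16), (58.6, 14)]
top 0.06 [(62.6, 16), (62.0, 17), (61.9, 17), (60.5, 16), (62.2, 14)]
top 0.08 [(59.8, 19), (61.2, 16), (61.0, 17), (62.8, 17), (63.9, 13)]
wrist -0.095 [None, None, None, None, None]
wrist -0.08 [None, None, None, None, None]
wrist -0.06 [None, None, None, None, None]
wrist 0 [None, (62.0, 672), None, None, None]
wrist 0.06 [(61.4, 631), (61.7, 618), (61.9, 316), None, None]
wrist 0.08 [(61.4, 696), (61.6, 693), (61.6, 22), None, None]
```

View pics/s12.png

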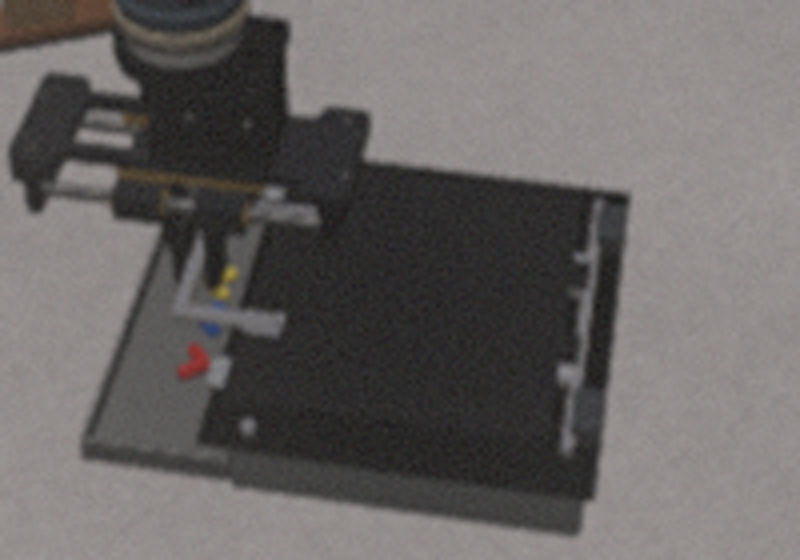

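View pics/w12.png

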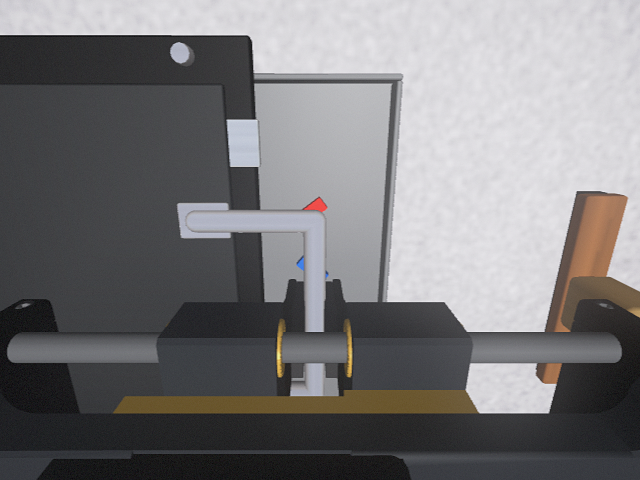

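Call:
servo_tool --increments '[[1, [0, 0, 0.7], 0], [1, [0, 0, 0.7], 0], [1, [0, 0, 0], 0], [1, [0, 0, 0], 0]]'

```text
time_s: 23.35
position: [0.5516, -0.1095, 0.0443]
tcp_rot: [[1.0, -0.015, 0.001], [-0.015, -1.0, -0.001], [0.001, 0.001, -1.0]]
force: [-2.2, -4.9, 4.1]
opening: 0.101
```

```bash
python3 arc.py; python3 - <<'E'
from h import *
s=bot.read_state();im,d=bot.capture('wrist');P=cloud('wrist',d,s)
O=np.array([.5543,.0047]);ys=np.array([.0175,.9998]);xs=np.array([.9998,-.0175])
q=P.reshape(-1,3); r=q[:,:2]-O; sx=r@xs; sy=r@ys
m=(sx>.055)&(sx<.092)&(sy>-.07)&(sy<.03)&(q[:,2]>.05)&(q[:,2]<.07)
print('cover fit',m.sum(),np.linalg.lstsq(np.c_[sy[m],sx[m],np.ones(m.sum())],q[m,2],rcond=None)[0])
m=(sx>.1)&(sx<.118)&(sy>-.085)&(sy<.03)&(q[:,2]<.055)&(q[:,2]>.04)&(abs(sy+.06)>.01)
print('plate fit',m.sum(),np.linalg.lstsq(np.c_[sy[m],sx[m],np.ones(m.sum())],q[m,2],rcond=None)[0])
m=(abs(sx-.09)<.004)&(sy<-.083)&(sy>-.088);print('tab z',np.median(q[m,2]),m.sum())
E
```

```text
t 23.35 theta -0.77 r 226.3 (226.3) F [-2.2 -4.9  4.1] open 0.101
cover fit 19087 [0.01263987 0.00036538 0.06125151]
plate fit 8056 [3.55221646e-04 9.75104947e-06 4.77021986e-02]
tab z 0.04698662697598255 368
```

The cover lies flat, at or a touch below parallel to the plate (−0.7°, pressed with 4 N). Both lids are down, so I'll raise the cover alone.

```bash
python3 arc.py -0.8 9.2 4;python3 arc.py 9.2 84.2 25; python3 arc.py 84.2 90.2 3
```

```text
t 23.4 theta -0.77 r 226.3 (226.3) F [-3.  -5.7  3.4] open 0.105
9.2 [[1, [0, -0.6, -9.9], 0], [1, [0, -1.0, -9.8], 0], [1, [0, -1.5, -9.7], 0], [1, [0, -1.9, -9.7], 0]]
t 23.4 theta -0.77 r 226.3 (226.3) F [-3.  -5.7  3.4] open 0.105
24.2 [[1, [0, -2.8, -11.5], 0], [1, [0, -3.4, -11.4], 0], [1, [0, -4.0, -11.1], 0], [1, [0, -4.6, -10.9], 0], [1, [0, -5.2, -10.7], 0]]
39.2 [[1, [0, -5.7, -10.4], 0], [1, [0, -6.2, -10.1], 0], [1, [0, -6.7, -9.7], 0], [1, [0, -7.3, -9.4], 0], [1, [0, -7.7, -9.0], 0]]
54.2 [[1, [0, -8.2, -8.5], 0], [1, [0, -8.6, -8.1], 0], [1, [0, -9.1, -7.7], 0], [1, [0, -9.4, -7.2], 0], [1, [0, -9.8, -6.6], 0]]
69.2 [[1, [0, -10.1, -6.2], 0], [1, [0, -10.5, -5.6], 0], [1, [0, -10.7, -5.1], 0], [1, [0, -11.0, -4.4], 0], [1, [0, -11.1, -4.0], 0]]
84.2 [[1, [0, -11.4, -3.3], 0], [1, [0, -11.5, -2.7], 0], [1, [0, -11.7, -2.1], 0], [1, [0, -11.8, -1.5], 0], [1, [0, -11.8, -0.9], 0]]
t 23.4 theta -0.77 r 226.3 (226.3) F [-3.  -5.7  3.4] open 0.105
90.2 [[1, [0, -7.9, -0.2], 0], [1, [0, -7.9, -0.0], 0], [1, [0, -7.9, 0.3], 0]]
```

Call:
servo_tool --increments '[[1, [0, -0.3, -4], 0], [1, [0, -0.3, -6], 0], [1, [0, -1.0, -9.8], 0], [1, [0, -1.5, -9.7], 0], [1, [0, -1.9, -9.7], 0]]'

```text
time_s: 24.02
position: [0.5517, -0.1045, 0.0832]
tcp_rot: [[1.0, -0.015, 0.001], [-0.015, -1.0, -0.001], [0.001, 0.001, -1.0]]
force: [-0.2, -5.5, -1.5]
opening: 0.101
```

Call:
servo_tool --increments '[[1, [0, -2.8, -11.5], 0], [1, [0, -3.4, -11.4], 0], [1, [0, -4.0, -11.1], 0], [1, [0, -4.6, -10.9], 0], [1, [0, -5.2, -10.7], 0]]'

```text
time_s: 24.65
position: [0.552, -0.085, 0.1393]
tcp_rot: [[1.0, -0.014, 0.001], [-0.014, -1.0, -0.003], [0.001, 0.003, -1.0]]
force: [-1.0, -5.8, 0.6]
opening: 0.103
```

```bash
python3 arc.py; python3 - <<'E'
from h import *
im,d=bot.capture('scene');cv2.imwrite('pics/s13.png',cv2.resize(im[160:320,230:430],None,fx=4,fy=3.7,interpolation=2))
E
```

```text
t 24.65 theta 24.23 r 226.9 (226.3) F [-1.  -5.8  0.6] open 0.103
```

View pics/s13.png

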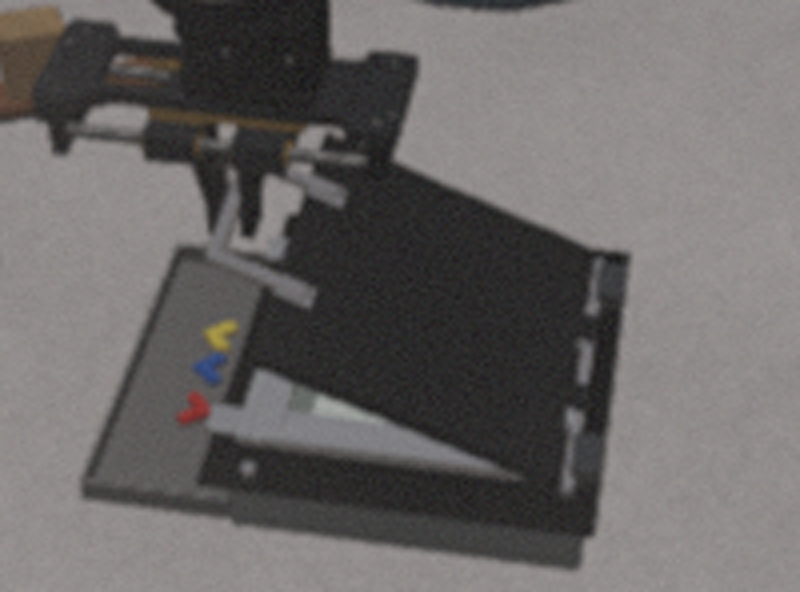

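The frame stays down and only the cover rises.

Call:
servo_tool --increments '[[1, [0, -5.4, -10.4], 0], [1, [0, -6.0, -10.1], 0], [1, [0, -6.7, -9.7], 0], [1, [0, -7.3, -9.4], 0], [1, [0, -7.7, -9.0], 0]]'

```text
time_s: 25.32
position: [0.5526, -0.0522, 0.1883]
tcp_rot: [[1.0, -0.014, 0.001], [-0.014, -1.0, -0.004], [0.001, 0.004, -1.0]]
force: [-1.3, -6.0, 3.5]
opening: 0.098
```

Call:
servo_tool --increments '[[1, [0, -8.2, -8.5], 0], [1, [0, -8.6, -8.1], 0], [1, [0, -9.1, -7.7], 0], [1, [0, -9.4, -7.2], 0], [1, [0, -9.8, -6.6], 0]]'

```text
time_s: 25.95
position: [0.5534, -0.0077, 0.2274]
tcp_rot: [[1.0, -0.014, 0.002], [-0.014, -1.0, -0.005], [0.002, 0.005, -1.0]]
force: [-1.9, -7.7, 8.2]
opening: 0.103
```

Call:
servo_tool --increments '[[1, [0, -10.1, -6.2], 0], [1, [0, -10.5, -5.6], 0], [1, [0, -10.7, -5.1], 0], [1, [0, -11.0, -4.4], 0], [1, [0, -11.1, -4.0], 0]]'

```text
time_s: 26.58
position: [0.5543, 0.0473, 0.2525]
tcp_rot: [[1.0, -0.015, 0.003], [-0.015, -1.0, -0.002], [0.003, 0.002, -1.0]]
force: [-1.5, -3.7, 6.6]
opening: 0.104
```

```bash
python3 arc.py
```

```text
t 26.57 theta 69.24 r 228.0 (226.3) F [-1.5 -3.7  6.6] open 0.104
```

Call:
servo_tool --increments '[[1, [0, 0, -1], 0], [1, [0, 0, 0], 0]]'

```text
time_s: 26.82
position: [0.5542, 0.0474, 0.2524]
tcp_rot: [[1.0, -0.015, 0.002], [-0.015, -1.0, -0.001], [0.002, 0.001, -1.0]]
force: [0.7, -2.9, 5.6]
opening: 0.105
```

Call:
servo_tool --increments '[[1, [0, 0, 0], 0], [1, [0, 0, 0], 0]]'

```text
time_s: 27.08
position: [0.5542, 0.0469, 0.2522]
tcp_rot: [[1.0, -0.016, 0.001], [-0.016, -1.0, -0.001], [0.001, 0.001, -1.0]]
force: [0.7, -3.1, 5.5]
opening: 0.101
```

```bash
python3 - <<'E'
from h import *
s=bot.read_state();print(s['moment'])
im,d=bot.capture('scene');cv2.imwrite('pics/s14.png',cv2.resize(im[130:320,230:430],None,fx=4,fy=3.1,interpolation=2))
s=bot.read_state();im,d=bot.capture('wrist');cv2.imwrite('pics/w14.png',im)
E
```

```text
[-0.62109104  0.07004003  0.01984361]
```

View pics/s14.png

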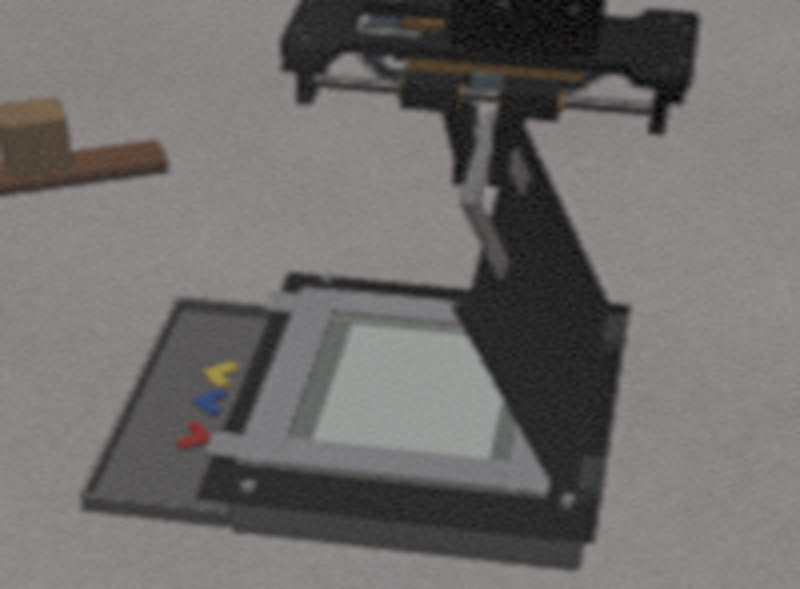

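View pics/w14.png

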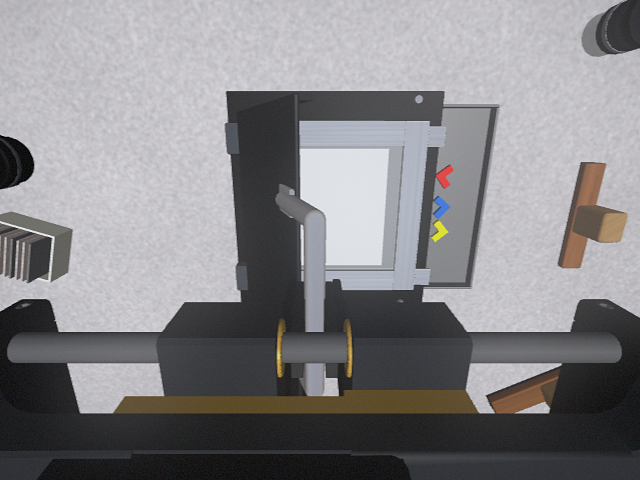

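Call:
servo_tool --increments '[[1, [0, -11.4, -3.3], 0], [1, [0, -11.5, -2.7], 0], [1, [0, -11.7, -2.1], 0], [1, [0, -11.8, -1.5], 0], [1, [0, -11.8, -0.9], 0]]'

```text
time_s: 27.8
position: [0.555, 0.1067, 0.2619]
tcp_rot: [[1.0, -0.015, 0.001], [-0.015, -1.0, 0.0], [0.001, -0.0, -1.0]]
force: [3.0, -2.6, 0.1]
opening: 0.1
```

Call:
servo_tool --increments '[[1, [0, -8, -0.2], 0], [1, [0, -8, 0], 0], [1, [0, -7, 0.3], 0], [1, [0, 0, 0], 0], [1, [0, 0, 0], 0]]'

```text
time_s: 28.42
position: [0.5553, 0.1287, 0.2621]
tcp_rot: [[1.0, -0.016, 0.001], [-0.016, -1.0, 0.0], [0.001, -0.0, -1.0]]
force: [4.9, -0.9, 0.8]
opening: 0.102
```

```bash
python3 arc.py; python3 - <<'E'
from h import *
im,d=bot.capture('scene');cv2.imwrite('pics/s15.png',cv2.resize(im[130:330,190:430],None,fx=3.3,fy=3,interpolation=2))
s=bot.read_state();im,d=bot.capture('wrist');cv2.imwrite('pics/w15.png',im);P=cloud('wrist',d,s)
q=P.reshape(-1,3)
O=np.array([.5543,.0047]);ys=np.array([.0175,.9998]);xs=np.array([.9998,-.0175])
r=q[:,:2]-O;sx=r@xs;sy=r@ys
for lo in np.arange(.06,.24,.03):
    m=(q[:,2]>lo)&(q[:,2]<lo+.03)&(sy>.07)&(sy<.15)&(abs(sx)<.1)
    if m.sum(): print(round(lo,2),m.sum(),np.percentile(sy[m],[2,50,98]).round(4))
m=(sy>-.065)&(sy<.08)&(sx>.075)&(sx<.09)&(q[:,2]<.08);print('frame z',np.median(q[m,2]) ,np.polyfit(sy[m],q[m,2],1))
im,d=bot.capture('top');cv2.imwrite('pics/t15.png',im)
E
```

```text
t 28.43 theta 90.0 r 227.1 (226.3) F [ 4.9 -0.9  0.8] open 0.102
0.06 278 [0.1212 0.1253 0.1294]
0.09 68 [0.1103 0.1207 0.1207]
0.12 24 [0.1102 0.1175 0.1207]
0.15 42 [0.1104 0.1208 0.1208]
0.18 120 [0.1101 0.1153 0.1208]
0.21 345 [0.1097 0.1152 0.1258]
frame z 0.05755854146222231 [0.00075934 0.05751391]
```

View pics/s15.png

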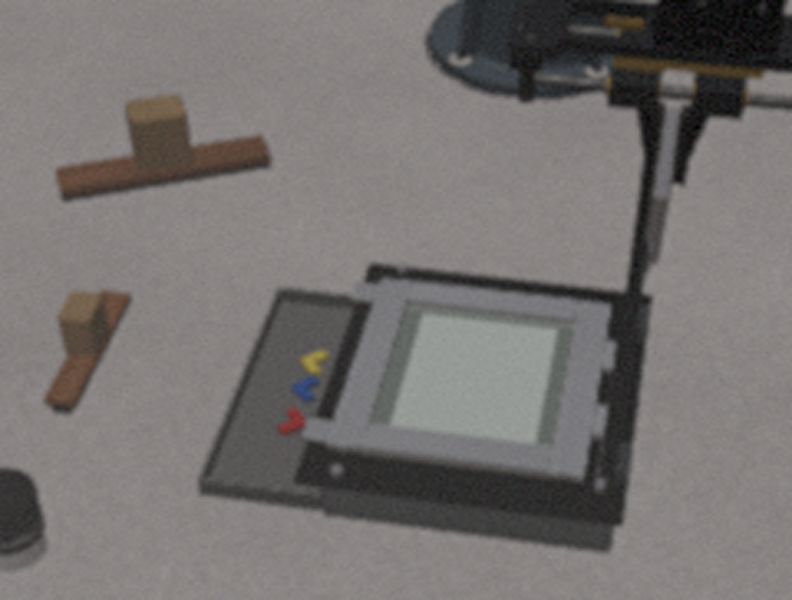

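View pics/w15.png

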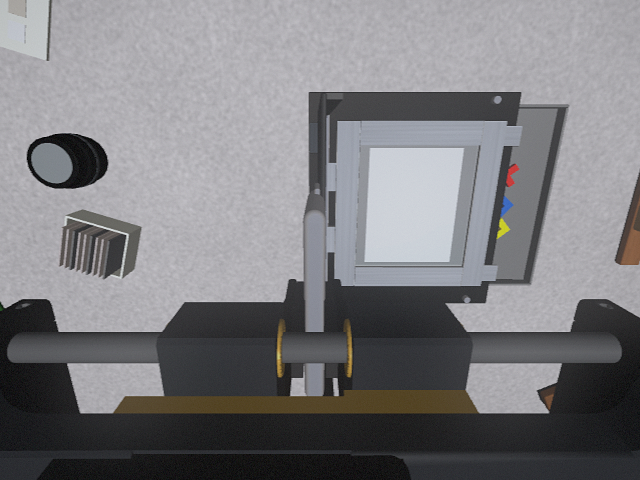

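View pics/t15.png

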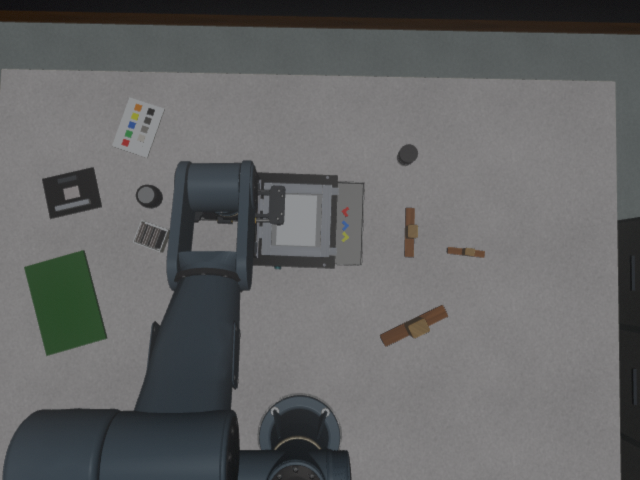

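The cover is vertical and its face stays at constant y over its height. The frame is flat (slope under 0.1°), the chips are in the tray, the scraper stands on the bench and the bystanders haven't moved. I'll hand in now.

```bash
python3 -c "
from rig import bot
s=bot.read_state();print(s['position'],s['force'],s['opening'],s['time_s'])
print(bot.hand_in())"
```

```text
[0.55530038 0.12848778 0.26212531] [ 4.65671933 -2.30344854  1.15717983] 0.1011709765745541 28.575
the job is handed in; nothing more can be done
None
```

I did every step in the order asked and handed in at 28.6 s, still gripping the bar with the cover held upright. No verdict was reported.

- **Chips:** I swept all three into the grey tray with the middle-sized scraper. The last pictures show the plate clear and the chips lying in the tray.
- **Scraper:** It is standing upright on the open bench, about 30 mm from where it started and turned about 20°.
- **Lids:** I lowered both together by the bar until they were fully down. At the bottom they were pressed with about 4 N, and the depth image showed the cover about 0.7° past parallel with the plate. I took that as give in the stops.
- **Final pose:** I raised the cover alone to about 90° by the arm's reading, and its face looks vertical in the depth image, though few points showed there. The glass frame is flat, with a slope under 0.1°.
- **Bystanders:** The loupe, slide box and lens look unmoved in the last pictures.

**Disagreements:** While raising the cover, the bar's measured distance from the hinge came out up to 1.7 mm more than expected, and forces reached about 11 N. At hand-in the distance was 0.8 mm over, with a sideways force of about 5 N on the gripper, well under the limits.

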